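Turn the oiled trivets feet-up with the turner and hang it on its side hook

ROBOT

A 6-joint arm with a two-finger parallel gripper is mounted at the origin on the work surface. World frame = base frame: x ahead of the robot, y to its left, z up, the work surface at z = 0. Lengths are in m, angles in rad, forces in N, time in s.
With the tool pointing down it reaches from about 0.35 to 0.975 m from the base axis. Payload 4.9 kg.
Tool frame: the origin (TCP) lies on the mounting face of the last link; the fingertips stand 173 mm ahead of it and the grasp point (between the pads) lies ctrl.pinch_z ahead of it (ctrl.pinch_z is the distance from the TCP to the grasp point, in m); z points along the fingers, y is the line along which they close (so a half turn about z gives the same grasp; the last joint's range is limited). The gripper opens to 85 mm and grips with 20 to 120 N. Pads are 22 mm wide; open, the fingers measure 114 mm over their backs; the gripper's body (76 mm by 85 mm) begins 54 mm behind the grasp point. The pads swing forward as they close: fully open they stand 13 mm farther back than shut.
Start: joints at [-1.256, 0.053, 1.613, -0, 1.476, -0.119], TCP at [0.263, -0.567, 0.405] pointing down, gripper open.
Joint ranges: [-3.01, 3.01], [-1.01, 2.22], [0.06, 2.58], [-1.02, 4.17], [0.09, 2.62], [-3.14, 3.14]. Speed limits (rad/s): [2.57, 2.57, 3.14, 3.14, 3.14, 3.14].

INTERFACE

Orientations are given as a rotation vector (axis times angle).
In Python, from station import telemetry, eyes, ctrl gives the robot as it stands.
- The arm moves only by the tool apply_moves, never from a script. Its argument "plan" is a list of rows, each a list of 5 numbers: the finger opening in m, from 0 to 0.0854, then the shift along the tool's x, y, z in m, then the turn about the tool's z in rad. In form: [[jaw, x, y, z, roll], ...]. A call has 1 to 12 rows; each row is the pose to reach, as a shift and turn from the pose commanded when the call began, along the tool's axes at that moment; what a row does not reach only later rows make up. A row lasts 1/12 s, in which the tool goes at most 41.7 mm and 7.16 degrees, less where a joint would pass 70% of its speed; a pose out of reach is approached as far as the arm can. A call with a gripper value outside its range is refused whole. The fingers move at their own pace and stop on an object; "newtons" is the grip in N (left out, the last holds). Time passes only in rows, so rows that repeat a pose let the fingers close. It gives the time, the measured TCP pose, the force, the opening and the grip force at its end, in the units of the state.
- telemetry.get_obs(): the state, without advancing time (a new reading comes with each control period).
- eyes.get_image(name): name is "scene" or "side" or "wrist"; returns a dict with "img" (420x560x3 uint8, blue, green, red), "range_z" (420x560 float32, m along the optical axis (not along the pixel's ray), 0 where there is no reading), "K" (3x3 intrinsics, pixels), "dist_coeffs" ([k1, k2, p1, p2, k3] as OpenCV has them; the pictures are not rectified), "pose" (4x4, takes a point from camera to world coordinates); the wrist camera has in their place "hand_eye" (4x4, takes a point from camera to tool coordinates, whose origin is the TCP and whose axes are the flange's). Camera axes: x right, y down, z forward; pixel columns grow to the right and rows downward; lengths in m; the calibration is good to about 2 mm. A picture is of the moment at which its call begins: read the wrist's pose just before it.
- ctrl.finish_job(): hands the job in; it is judged then, once.
Trained networks look in a picture, given as the dict that the camera call returned (one of the last four; its "shot" number tells which), for a name from the list of things; names that differ only in an ending like _2 or _b are one class to them, and where a whole thing is asked for, a point or a joint stands for the part that bears it (a point fixed in the world has none). Each returns a list of dicts, best first, with "confidence" (0 to 1); they miss things now and then, are a little off and sometimes report something else, mostly with a low value. They report only what shows in the picture. A call takes as long as a camera call. They do not tell look-alikes from the thing itself.
- eyes.search_frame(thing, picture): "box" ([left, top, right, bottom] in pixels, round what is visible of it).
- eyes.outline_of(thing, picture): "region" (420x560 bool, what is visible of it) and "box" ([left, top, right, bottom] in pixels, round what is visible of it).
- eyes.tip_of(thing, picture): "point" ([column, row] in pixels: a listed point, or the origin of a listed thing).
The state is a dict: "t": time; "q": joint angles; "dq": joint speeds; "effort": joint torques, N m; "tool_pos": TCP position; "tool_rot": TCP orientation; "contact_force": force on the tool from outside, world axes, zero at the start; "wrist_torque": the same for the moment, N m; "opening": finger opening in m; "grip_force": force on a finger pad.
Only numpy, scipy, OpenCV 4.12 (cv2) and the standard library are available. Lean on these libraries where they do the work, as an engineer would, in place of code of your own. Each camera call takes 0.05 s, during which the arm holds its last target. There are 200 camera calls.

TASK

The wooden trivets standing on their feet on the square grey board have just been oiled and their undersides are still wet: with the turner, slip the blade under each one, carry it low to the white drying mat and flip it over there, so that it lies flat on the mat with its feet in the air; never touch a trivet with the gripper or arm. When all the trivets that are there have been turned, hang the turner by its end loop on the side hook so that it hangs down freely, and let go. Leave the other things on the table where they are.

Things in the scene. Friction and masses are not known exactly. Their poses are not given: they have to be found in the camera images.
- mat: Flat grippy white silicone drying mat fixed on the table, 220 x 560 x 6 mm. Origin at the centre of its underside; x across its short side (roughly away from the robot), y along its long side, z up; its top is 6 mm above the origin.
- board: Flat square grey melamine board fixed on the table, 250 x 255 x 6 mm, on which the trivets stand at the start. Origin at the centre of its underside, z up; its top is 6 mm above the origin.
- trivet1_center (a point): Wooden trivet, about 80 g (may be absent): 90 x 90 x 8 mm board on four 13 mm square feet 16 mm long, centred 36.5 mm from the middle in x and y, leaving a tunnel 60 mm wide, 16 mm high under the board along x and along y. 24 mm tall. Point: its centre, 12 mm above the foot ends; x, y along the board's edges; z from feet to board: up at the start, down once turned over.
- trivet2_center (a point): Wooden trivet, about 80 g (may be absent): 90 x 90 x 8 mm board on four 13 mm square feet 16 mm long, centred 36.5 mm from the middle in x and y, leaving a tunnel 60 mm wide, 16 mm high under the board along x and along y. 24 mm tall. Point: its centre, 12 mm above the foot ends; x, y along the board's edges; z from feet to board: up at the start, down once turned over.
- trivet3_center (a point): Wooden trivet, about 80 g (may be absent): 90 x 90 x 8 mm board on four 13 mm square feet 16 mm long, centred 36.5 mm from the middle in x and y, leaving a tunnel 60 mm wide, 16 mm high under the board along x and along y. 24 mm tall. Point: its centre, 12 mm above the foot ends; x, y along the board's edges; z from feet to board: up at the start, down once turned over.
- trivet4_center (a point): Wooden trivet, about 80 g (may be absent): 90 x 90 x 8 mm board on four 13 mm square feet 16 mm long, centred 36.5 mm from the middle in x and y, leaving a tunnel 60 mm wide, 16 mm high under the board along x and along y. 24 mm tall. Point: its centre, 12 mm above the foot ends; x, y along the board's edges; z from feet to board: up at the start, down once turned over.
- turner_grip (a point): Centre of the black handle of the kitchen turner (spatula): a bar 92 mm long (x), 22 mm wide (y), 18 mm high (z), standing level in the air at the start. x points from handle to blade, z up while the turner stands on its blade. A slanting 8 mm steel rod joins the handle's front end (x = +44, z = 0 mm) to the blade's heel (x = +74, z = -58 mm).
- turner: The turner, about 140 g. Origin: middle of the blade's heel edge, on its underside, 70 mm ahead of and 62 mm below the handle's centre; axes as the handle's. Flat steel blade 100 mm long (x = 0 to 100), 44 mm wide, 3 mm thick (z = 0 to 3). It balances 20 mm ahead of the origin, so it stands on its blade by itself when let go on a flat surface.
- turner_loop (a point): Centre of the turner's hanging loop, an upright wire ring at the rear end of the handle, 68.5 mm behind the handle's centre. The ring lies in the turner's x-z plane, opening about 36 mm across, wire 5 mm thick; its hole runs along the turner's y. Axes as the handle's.
- hook_throat (a point): Where a loop hangs on the side hook: on the axis of a level 6 mm rubber-sleeved rod, 300 mm above the table. The rod runs along this frame's y, from a 10 mm upright post 75 mm away at +y to 17 mm on the -y side, where its end turns up (tip ends 25 mm from this point, 15 mm above the axis). A loop goes on over the tip moving +y, then down. What hangs there swings a few seconds. z up.
- hookstand: The fixed stand of the side hook: origin under its post, on the table; same axes as the hook. Round wooden foot 90 mm across, 12 mm high; post 300 mm tall.
- egg_cup: Bystander: wooden egg cup, 62 mm tall. Origin at the centre of its underside. Leave alone.
- spice_jar: Bystander: empty glass spice jar with a steel lid, 90 mm tall. Origin at the centre of its underside. Leave alone.
- ring_dish: Bystander: white ceramic ring dish, 90 mm across, 22 mm tall. Origin at the centre of its underside. Leave alone.
- pill_organizer: Bystander: clear plastic seven-day pill organizer, 150 x 35 x 23 mm. Origin at the centre of its underside. Leave alone.
- bottle_opener: Bystander: flat steel bottle opener, about 100 mm long, 4 mm thick. Origin at the centre of its underside. Leave alone.
Not all that is in view belongs to the job. What is shaped like the part that bears trivet1_center but blue or purple is not meant. What is shaped like the part that bears trivet3_center but purple is not meant.

How it is judged:
By the outcome, as a careful person would: the job done as asked, in the order asked, and still so for the second after the job is handed in, with the robot touching nothing.
Of trivet1, trivet2, trivet3, trivet4 only 3 to 4 are there at a start; the rules pass over those that are not, and their reading is None.
At some moment in a run one of trivet1, trivet2, trivet3, trivet4 may be knocked a few centimetres aside while the robot is not near it.
It also fails if it takes over 210 s, if anything falls off the work surface, if the arm or the gripper's body presses on something with over 40 N, if the wrist force passes 120 N, or if a joint passes its speed limit or range.

## Working session

There is one attempt and no reset: what is moved stays moved. The work goes in short steps, Python scripts to look and compute and a tool call to move; the robot and the scene stay as the last step left them, time stands still between calls to the robot, and variables do not carry over. Pictures are saved under pics/ and viewed, at most 14 in all, crops included, and the job is handed in when it is done.

Besides the shell and the picture viewer there is one more tool, called after "Request:" as a command line: name --pt "numbers of a row" for each row, then --argument value for the rest. apply_moves: Moves the arm, as the interface text tells. Its arguments: {"type":"object","properties":{"plan":{"type":"array","items":{"type":"array","items":{"type":"number"}}},"newtons":{"type":"number"}},"required":["plan"]}

```bash
mkdir -p pics; cat > h.py <<'E'
import numpy as np, cv2
from scipy.spatial.transform import Rotation as R
from station import telemetry, eyes, ctrl
def shot(n):
    o=telemetry.get_obs(); p=eyes.get_image(n)
    if 'pose' in p: T=np.array(p['pose'])
    else:
        W=np.eye(4); W[:3,:3]=R.from_rotvec(o['tool_rot']).as_matrix(); W[:3,3]=o['tool_pos']; T=W@np.array(p['hand_eye'])
    p['T']=T; return p
def ray(p,uv):
    u=cv2.undistortPoints(np.array(uv,float).reshape(-1,1,2),np.array(p['K']),np.array(p['dist_coeffs'])).reshape(-1,2)
    return np.c_[u,np.ones(len(u))]
def at_z(p,uv,z):   # intersect pixel ray with plane z
    d=ray(p,uv)@p['T'][:3,:3].T; o=p['T'][:3,3]
    return o+d*((z-o[2])/d[:,2])[:,None]
def pts(p,mask):    # cloud of a mask
    v,u=np.nonzero(mask&(p['range_z']>0)); uv=np.c_[u,v]
    return (ray(p,uv)*p['range_z'][v,u][:,None])@p['T'][:3,:3].T+p['T'][:3,3]
def pix(p,X):
    Ti=np.linalg.inv(p['T']); X=np.atleast_2d(X)
    return cv2.projectPoints(X@Ti[:3,:3].T+Ti[:3,3],np.zeros(3),np.zeros(3),np.array(p['K']),np.array(p['dist_coeffs']))[0].reshape(-1,2)
E
python3 - <<'E'
from h import *
print(ctrl.pinch_z, telemetry.get_obs())
for n in ('scene','side'):
    p=shot(n); cv2.imwrite(f'pics/{n}0.png',p['img']); print(n,p['T'].round(3).tolist())
    for t in ['mat','board','trivet1_center','turner','turner_grip','turner_loop','hook_throat','hookstand']:
        f=eyes.tip_of(t,p)
        for d in f[:6]:
            uv=np.array(d['point']); z={'mat':.0,'board':.0,'trivet1_center':.018,'turner':0,'turner_grip':.062,'turner_loop':.062,'hook_throat':.3,'hookstand':0}[t]
            print(t,round(d['confidence'],2),uv.round(0),at_z(p,uv,z).round(3))
E
```

```text
0.1547 {'t': 0.0, 'q': array([-1.25603795e+00,  5.33298459e-02,  1.61427857e+00, -8.63107818e-06,
        1.47601436e+00, -1.19003823e-01]), 'dq': array([ 0.0001308 , -0.00058796,  0.00022824, -0.00215057,  0.00042902,
        0.00078491]), 'effort': array([ 1.37865522e-03, -3.93688917e+01, -3.70171273e+01,  1.38319871e-05,
        7.23878969e-03, -6.36221188e-06]), 'tool_pos': array([ 0.26259268, -0.56686129,  0.40348863]), 'tool_rot': array([-3.06602308e+00, -6.75589802e-01,  3.24845081e-04]), 'contact_force': array([0.31251994, 0.51242558, 0.05803178]), 'wrist_torque': array([0.01809088, 0.03182289, 0.0192307 ]), 'grip_force': 0.0, 'opening': 0.08520798837744833}
scene [[0.44, 0.683, -0.583, 1.247], [0.898, -0.337, 0.282, -0.34], [-0.004, -0.648, -0.761, 1.138], [0.0, 0.0, 0.0, 1.0]]
mat 0.79 [321. 241.] [[0.574 0.146 0.   ]]
mat 0.7 [213. 282.] [[ 0.559 -0.253  0.   ]]
board 0.93 [190. 277.] [[ 0.51  -0.312  0.   ]]
board 0.19 [281. 225.] [[0.448 0.05  0.   ]]
trivet1_center 0.95 [172. 300.] [[ 0.574 -0.388  0.018]]
trivet1_center 0.95 [118. 247.] [[ 0.3   -0.498  0.018]]
trivet1
[... 426 characters left out ...]
-0.752, -0.66, 0.998], [0.0, 0.0, 0.0, 1.0]]
mat 0.94 [252. 272.] [[0.576 0.136 0.   ]]
mat 0.42 [189. 284.] [[0.754 0.235 0.   ]]
board 0.88 [301. 190.] [[ 0.515 -0.327  0.   ]]
trivet1_center 0.93 [365. 203.] [[ 0.251 -0.291  0.018]]
trivet1_center 0.86 [292. 176.] [[ 0.57  -0.386  0.018]]
trivet1_center 0.57 [364. 170.] [[ 0.28  -0.51   0.018]]
turner 0.64 [269. 253.] [[ 0.544  0.041 -0.   ]]
turner 0.35 [240. 192.] [[ 0.755 -0.245  0.   ]]
turner_grip 0.73 [285. 244.] [[0.488 0.041 0.062]]
turner_loop 0.76 [305. 244.] [[0.425 0.023 0.062]]
hook_throat 0.82 [198. 224.] [[0.673 0.246 0.3  ]]
hook_throat 0.48 [228. 213.] [[0.611 0.184 0.3  ]]
hookstand 0.84 [189. 287.] [[0.75  0.243 0.   ]]
```

View pics/scene0.png

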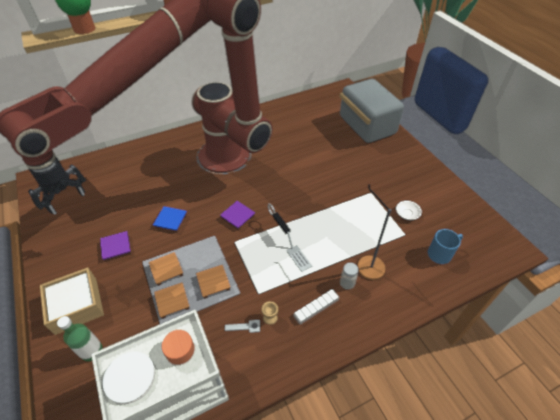

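View pics/side0.png

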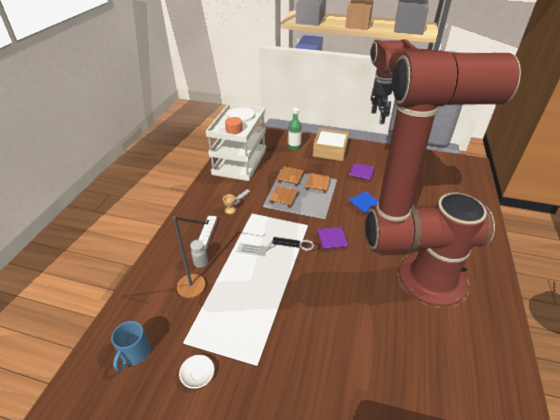

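```bash
cat >> h.py <<'E'
def rects(P,amin=15):
    """cluster xy points on a 2mm raster, min-area rectangles"""
    g=((P[:,:2]-[0,-.8])/.002).astype(int); ok=(g>=0).all(1)&(g<600).all(1); g=g[ok]
    m=np.zeros((600,600),np.uint8); m[g[:,0],g[:,1]]=1; m=cv2.morphologyEx(m,cv2.MORPH_CLOSE,np.ones((5,5)))
    n,l,s,c=cv2.connectedComponentsWithStats(m); out=[]
    for i in range(1,n):
        if s[i,4]<amin*amin: continue
        q=np.argwhere(l==i).astype(np.float32); r=cv2.minAreaRect(q)
        out.append((np.array(r[0])*.002+[.001,-.799],np.array(r[1])*.002,r[2]))
    return out
E
python3 - <<'E'
from h import *
for n in ('scene','side'):
    p=shot(n); A=pts(p,np.ones((420,560),bool)); 
    C=p['img'][(p['range_z']>0)].astype(int)
    i=(A[:,0]>.3)&(A[:,0]<.8)&(A[:,1]>-.55)&(A[:,1]<-.15)
    q=A[i&(A[:,2]>.024)&(A[:,2]<.036)]
    print(n,'triv'); [print('  ',c.round(4),w.round(3),round(a,1)) for c,w,a in rects(q)]
    sat=C.max(1)-C.min(1)
    m=(A[:,0]>.3)&(A[:,1]>-.15)&(A[:,1]<.6)&(A[:,2]<.013)&(C.min(1)>150)
    print('mat'); [print('  ',c.round(4),w.round(3),round(a,1)) for c,w,a in rects(A[m],30)]
    b=i&(A[:,2]<.013)&(A[:,2]>-.005)&(sat<25)&(C.min(1)>60)
    print('board',A[b].mean(0)); [print('  ',c.round(4),w.round(3),round(a,1)) for c,w,a in rects(A[b],30)]
    h=(abs(A[:,0]-.5)<.15)&(abs(A[:,1]-.03)<.07)&(A[:,2]>.055)&(A[:,2]<.09)&(C.max(1)<80)
    H=A[h]; print('handle'); [print('  ',c.round(4),w.round(3),round(a,1)) for c,w,a in rects(H,8)]; print(np.percentile(H[:,2],[50,95]) if len(H) else 0)
    o=eyes.outline_of('turner',p)
    for d in o[:2]:
        P=pts(p,d['region']); print('turner',d['confidence'],d['box'],P.min(0).round(3),P.max(0).round(3))
    hk=(abs(A[:,0]-.7)<.15)&(abs(A[:,1]-.24)<.15)&(A[:,2]>.29)&(A[:,2]<.33)
    P=A[hk]; 
    if len(P):
        r=cv2.fitLine(P[:,:2].astype(np.float32),cv2.DIST_HUBER,0,.01,.01).ravel(); print('rod',r.round(3)); t=(P[:,:2]-r[2:])@r[:2]; print(t.min(),t.max(),(r[2:]+r[:2]*t.min()).round(3),(r[2:]+r[:2]*t.max()).round(3),P[:,2].mean(),len(P))
    pk=(abs(A[:,0]-.7)<.15)&(abs(A[:,1]-.24)<.15)&(A[:,2]>.12)&(A[:,2]<.27); print('post',np.median(A[pk],0))
E
```

```text
scene triv
   [ 0.319 -0.506] [0.036 0.086] 0.0
   [ 0.4552 -0.3755] [0.093 0.091] 1.6
   [ 0.5688 -0.2534] [0.09  0.093] 85.6
   [ 0.5742 -0.3899] [0.09  0.094] 87.3
mat
   [0.561  0.1328] [0.534 0.23 ] 88.4
board [ 0.53665709 -0.29066978  0.00577728]
   [ 0.5358 -0.3157] [0.266 0.316] 87.5
handle
   [0.4869 0.0304] [0.092 0.021] 2.3
[0.07644799 0.08059972]
turner 0.76 [273.3, 214.5, 313.2, 271.7] [0.441 0.017 0.002] [0.658 0.064 0.083]
rod [1.    0.017 0.703 0.235]
-0.05816504746070181 0.04633045480243648 [0.645 0.234] [0.749 0.236] 0.30195111899383126 89
post [0.74606528 0.23506227 0.20092024]
side triv
   [ 0.456 -0.368] [0.094 0.09 ] 90.0
   [ 0.5692 -0.2453] [0.093 0.089] 86.6
   [ 0.5742 -0.3818] [0.093 0.09 ] 87.1
mat
   [0.5628 0.1303] [0.545 0.235] 88.0
board [ 0.53472695 -0.29254412  0.00265807]
   [ 0.5126 -0.3081] [0.261 0.254] 89.2
handle
   [0.487  0.0367] [0.088 0.024] 5.7
[0.0731187  0.07632297]
turner 0.97 [239.8, 238.0, 300.0, 258.4] [ 0.436 -0.042 -0.004] [0.659 0.071 0.079]
turner 0.22 [171.8, 217.0, 207.2, 297.7] [ 0.699 -0.03  -0.004] [0.936 0.285 0.302]
rod [0.999 0.049 0.688 0.241]
-0.04474582432220133 0.058275136371537826 [0.644 0.238] [0.746 0.243] 0.2999863523898199 95
post [0.74216578 0.24241102 0.19911648]
```

Request:
apply_moves --pt "0.085 0.228 -0.225 0.05 0.18" --pt "0.085 0.228 -0.225 0.05 0.18" --pt "0.085 0.228 -0.225 0.05 0.18" --pt "0.085 0.228 -0.225 0.05 0.18" --pt "0.085 0.456 -0.45 0.08 0.364" --pt "0.085 0.456 -0.45 0.08 0.364" --pt "0.085 0.456 -0.45 0.08 0.364" --pt "0.085 0.456 -0.45 0.08 0.364" --pt "0.085 0.456 -0.45 0.08 0.364" --pt "0.085 0.456 -0.45 0.08 0.364" --pt "0.085 0.456 -0.45 0.08 0.364" --pt "0.085 0.456 -0.45 0.08 0.364" --newtons 100

```text
t: 2.1
tool_pos: [0.4362, -0.1019, 0.3416]
tool_rot: [3.139, 0.109, 0.002]
contact_force: [0.8, -0.7, -0.2]
opening: 0.0848
grip_force: 0.0
```

```bash
cat >> h.py <<'E'
def to(x,y,z,psi=None):
    """numbers of a move to world TCP x,y,z and tool-x heading psi (deg), in tool axes"""
    o=telemetry.get_obs(); M=R.from_rotvec(o['tool_rot']).as_matrix(); d=M.T@(np.array([x,y,z])-o['tool_pos'])
    h=np.degrees(np.arctan2(M[1,0],M[0,0])); r=0 if psi is None else -np.radians((psi-h+180)%360-180)
    print('t%.1f pos'%o['t'],np.round(o['tool_pos'],4),'head %.2f'%h,'tilt',M[:,2].round(4),'-> move',d.round(4),'roll %.4f'%r,'F',np.round(o['contact_force'],1),'open %.4f'%o['opening'],'grip',round(o['grip_force'],1),'q6 %.2f'%o['q'][5])
E
python3 - <<'E'
from h import *
to(.487,.0335,.223,4)
p=shot('wrist'); cv2.imwrite('pics/w1.png',p['img'])
A=pts(p,np.ones((420,560),bool)); C=p['img'][p['range_z']>0].astype(int)
h=(abs(A[:,0]-.5)<.15)&(abs(A[:,1]-.03)<.07)&(A[:,2]>.06)&(A[:,2]<.09)
for c,w,a in rects(A[h],8): print(c.round(4),w.round(4),a)
print(np.percentile(A[h][:,2],[5,50,95]))
b=(abs(A[:,0]-.6)<.15)&(abs(A[:,1]-.03)<.1)&(A[:,2]>.0)&(A[:,2]<.012)&(C.max(1)<190)
for t in ('turner','turner_grip','turner_loop'):
  for d in eyes.tip_of(t,p)[:2]: print(t,round(d['confidence'],2),at_z(p,d['point'],.006 if t=='turner' else .068).round(4),np.round(d['point']))
p=shot('scene')
for t in ('spice_jar','egg_cup','pill_organizer','bottle_opener','ring_dish'):
  for d in eyes.tip_of(t,p)[:2]: print(t,round(d['confidence'],2),at_z(p,d['point'],0).round(3))
E
```

```text
t2.1 pos [ 0.4362 -0.1019  0.3416] head 3.99 tilt [ 1.3e-03 -6.0e-04 -1.0e+00] -> move [ 0.0599 -0.1316  0.1186] roll -0.0003 F [ 0.8 -0.7 -0.2] open 0.0848 grip 0.0 q6 1.11
[0.468  0.0298] [0.1426 0.0238] 3.814074993133545
[0.06465103 0.07701901 0.07908409]
turner 0.67 [[0.5565 0.0413 0.006 ]] [132.  63.]
turner 0.49 [[ 0.5725 -0.2603  0.006 ]] [450.  69.]
turner_grip 0.97 [[0.4868 0.0354 0.068 ]] [111. 145.]
turner_loop 0.8 [[0.4171 0.0251 0.068 ]] [131. 225.]
spice_jar 0.84 [[0.757 0.13  0.   ]]
pill_organizer 0.64 [[0.785 0.013 0.   ]]
bottle_opener 0.75 [[ 0.742 -0.222  0.   ]]
ring_dish 0.66 [[0.613 0.5   0.   ]]
ring_dish 0.28 [[ 0.52  -0.305  0.   ]]
```

Request:
apply_moves --pt "0.085 0.03 -0.065 0 0" --pt "0.085 0.06 -0.131 0 0" --pt "0.085 0.06 -0.131 0 0" --pt "0.085 0.06 -0.131 0 0" --pt "0.085 0.06 -0.131 0.04 0" --pt "0.085 0.06 -0.131 0.08 0" --pt "0.085 0.06 -0.131 0.105 0" --pt "0.085 0.06 -0.131 0.118 0" --pt "0.085 0.06 -0.131 0.118 0" --pt "0.085 0.06 -0.131 0.118 0"

```text
t: 3.43
tool_pos: [0.4867, 0.0302, 0.2229]
tool_rot: [-3.14, -0.107, 0.002]
contact_force: [0.4, 0.3, 0.4]
opening: 0.0852
grip_force: 0.0
```

Request:
apply_moves --pt "0.02 0 0 0 0" --pt "0.015 0 0 0 0" --pt "0.01 0 0 0 0" --pt "0.01 0 0 0 0" --pt "0.01 0 0 0 0" --pt "0.01 0 0 0 0" --pt "0.01 0 0 0 0" --pt "0.01 0 0 0 0" --newtons 110

```text
t: 4.1
tool_pos: [0.4871, 0.031, 0.2241]
tool_rot: [-3.14, -0.11, -0.001]
contact_force: [-2.5, 1.5, 5.9]
opening: 0.0198
grip_force: 108.0
```

```bash
python3 - <<'E'
from h import *
to(.4,-.1,.26,0)
p=shot('wrist'); cv2.imwrite('pics/w2.png',p['img'])
for t in ('turner','turner_grip'):
  for d in eyes.tip_of(t,p)[:2]: print(t,round(d['confidence'],2),at_z(p,d['point'],.006 if t=='turner' else .068).round(4),np.round(d['point']))
E
```

```text
t4.1 pos [0.4871 0.031  0.2241] head 4.01 tilt [ 6.e-04  1.e-04 -1.e+00] -> move [-0.096   0.1246 -0.036 ] roll 0.0700 F [-2.5  1.5  5.9] open 0.0198 grip 108.0 q6 1.41
turner 0.92 [[0.5579 0.0374 0.006 ]] [272. 135.]
turner_grip 0.76 [[0.4863 0.0327 0.068 ]] [272. 293.]
```

```bash
python3 - <<'E'
from h import *
to(.329,-.232,.275,-4)
p=shot('scene'); 
print(at_z(p,[[237,214]],.022))
E
```

```text
t4.2 pos [0.487 0.031 0.224] head 4.01 tilt [ 5.e-04  1.e-04 -1.e+00] -> move [-0.176   0.2513 -0.0511] roll 0.1399 F [-3.4  0.4  5.6] open 0.0198 grip 108.0 q6 1.41
[[ 0.34642289 -0.07892027  0.022     ]]
```

Request:
apply_moves --pt "0.01 0 0 -0.02 0" --pt "0.01 0 0 -0.051 0" --pt "0.01 -0.018 0.025 -0.051 0.014" --pt "0.01 -0.042 0.06 -0.051 0.035" --pt "0.01 -0.066 0.095 -0.051 0.06" --pt "0.01 -0.09 0.13 -0.051 0.08" --pt "0.01 -0.114 0.165 -0.051 0.1" --pt "0.01 -0.14 0.2 -0.051 0.12" --pt "0.01 -0.16 0.23 -0.051 0.14" --pt "0.01 -0.176 0.251 -0.051 0.14" --pt "0.01 -0.176 0.251 -0.051 0.14"

```text
t: 5.22
tool_pos: [0.3264, -0.2346, 0.2739]
tool_rot: [3.138, -0.12, -0.003]
contact_force: [0.3, 0.4, -1.0]
opening: 0.0204
grip_force: 108.2
```

```bash
cat >> h.py <<'E'
def triv(p,z0=.024,z1=.036,box=(.36,.72,-.5,-.15)):
    A=pts(p,np.ones((420,560),bool)); C=p['img'][p['range_z']>0].astype(int)
    i=(A[:,0]>box[0])&(A[:,0]<box[1])&(A[:,1]>box[2])&(A[:,1]<box[3])&(A[:,2]>z0)&(A[:,2]<z1)&(C[:,2]-C[:,0]>30)
    return [(c,w,(a+45)%90-45) for c,w,a in rects(A[i],20)]
E
python3 - <<'E'
from h import *
p=shot('wrist'); cv2.imwrite('pics/w3.png',p['img'])
for c,w,a in triv(p): print(c.round(4),w.round(4),round(a,1))
for t in ('turner','turner_grip'):
  for d in eyes.tip_of(t,p)[:1]: print(t,round(d['confidence'],2),at_z(p,d['point'],.057 if t=='turner' else .119).round(4),np.round(d['point']))
# blade height from depth, in tool frame
W=np.eye(4);o=telemetry.get_obs();W[:3,:3]=R.from_rotvec(o['tool_rot']).as_matrix();W[:3,3]=o['tool_pos']
A=pts(p,np.ones((420,560),bool)); B=(A-W[:3,3])@W[:3,:3]
s=(abs(B[:,1])<.03)&(B[:,0]>.06)&(B[:,0]<.2)&(B[:,2]>.19)&(B[:,2]<.235)
for a in np.arange(.06,.19,.02):
    k=s&(abs(B[:,0]-a)<.01)
    if k.sum(): print(round(a,3),k.sum(),np.percentile(B[k,2],[10,50,90]).round(4),np.percentile(B[k,1],[1,50,99]).round(4))
to(.329,-.232,.275,-4)
E
```

```text
[ 0.442 -0.374] [0.062 0.094] 0.0
turner 0.91 [[ 0.395  -0.2399  0.057 ]] [274. 138.]
turner_grip 0.86 [[ 0.3266 -0.2336  0.119 ]] [272. 292.]
0.06 487 [0.193  0.214  0.2155] [-0.0177  0.0027  0.0246]
0.08 2588 [0.2139 0.215  0.2159] [-0.0182  0.0033  0.0251]
0.1 2885 [0.2141 0.215  0.216 ] [-0.0182  0.0035  0.0253]
0.12 3153 [0.2142 0.2151 0.216 ] [-0.0179  0.0036  0.0254]
0.14 1716 [0.2142 0.2151 0.2161] [-0.0178  0.0032  0.025 ]
t5.4 pos [ 0.3284 -0.2316  0.2736] head -4.07 tilt [-9.0e-04  1.3e-03 -1.0e+00] -> move [ 0.0006  0.0004 -0.0014] roll -0.0013 F [ 0.3  0.3 -3.2] open 0.0203 grip 108.2 q6 0.84
```

View pics/w3.png

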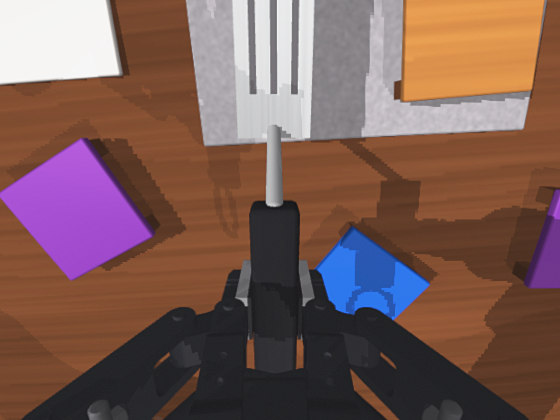

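Request:
apply_moves --pt "0.01 0 0 0.02 0" --pt "0.01 0 0 0.036 0" --pt "0.01 0 0 0.0455 0" --pt "0.01 0 0 0.0455 0" --pt "0.01 0.01 0 0.0455 0" --pt "0.01 0.03 0 0.0455 0" --pt "0.01 0.05 0 0.0455 0" --pt "0.01 0.07 0 0.0455 0" --pt "0.01 0.09 0 0.0455 0" --pt "0.01 0.104 0 0.0455 0" --pt "0.01 0.114 0 0.0455 0" --pt "0.01 0.114 0 0.0455 0"

```text
t: 6.37
tool_pos: [0.4443, -0.2395, 0.2298]
tool_rot: [3.139, -0.107, 0.002]
contact_force: [-0.7, 1.1, -0.4]
opening: 0.0199
grip_force: 108.1
```

```bash
python3 - <<'E'
from h import *
to(.329,-.232,.275,-4)
p=shot('wrist'); cv2.imwrite('pics/w4.png',p['img'])
for c,w,a in triv(p): print(c.round(4),w.round(4),round(a,1))
E
```

```text
t6.4 pos [ 0.4443 -0.2395  0.2298] head -3.90 tilt [ 1.5e-03 -8.0e-04 -1.0e+00] -> move [-0.1155  0.0003 -0.0454] roll 0.0017 F [-0.7  1.1 -0.4] open 0.0199 grip 108.1 q6 1.00
[ 0.456 -0.373] [0.092 0.09 ] 0.0
[ 0.5533 -0.25  ] [0.0913 0.0591] -4.4
[ 0.5536 -0.3737] [0.0661 0.0462] -4.4
```

View pics/w4.png

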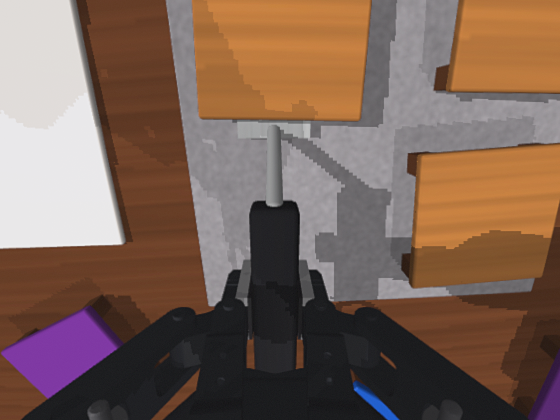

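Request:
apply_moves --pt "0.01 0 0 -0.004 0" --pt "0.01 0 0 -0.008 0" --pt "0.01 0 0 -0.012 0" --pt "0.01 0 0 -0.018 0" --pt "0.01 0 0 -0.025 0" --pt "0.01 0 0 -0.032 0" --pt "0.01 0 0 -0.037 0" --pt "0.01 0 0 -0.037 0"

```text
t: 7.08
tool_pos: [0.4429, -0.2401, 0.2678]
tool_rot: [3.138, -0.11, 0.004]
contact_force: [0.5, 0.4, -2.4]
opening: 0.0202
grip_force: 108.1
```

```bash
cat >> h.py <<'E'
def carry(a,b,N=24,jaw=.01):
    """rows from world (x,y,z,head deg) a to b, smoothstep, in calls of 12, tool axes (z down)"""
    a=np.array(a,float); b=np.array(b,float); f=lambda s:a+(b-a)*s*s*(3-2*s)
    for k in range(0,N,12):
        o=f(k/N); h=np.radians(o[3]); rows=[]
        for i in range(k+1,min(k+12,N)+1):
            d=f(i/N)-o; rows.append([jaw,round(d[0]*np.cos(h)+d[1]*np.sin(h),3),round(d[0]*np.sin(h)-d[1]*np.cos(h),3),round(-d[2],3),round(-np.radians(d[3]),3)])
        print(rows)
E
python3 - <<'E'
from h import *
to(.329,-.232,.275,-4)
p=shot('wrist'); cv2.imwrite('pics/w5.png',p['img'])
for c,w,a in triv(p,.05,.08): print(c.round(4),w.round(4),round(a,1))
A=pts(p,np.ones((420,560),bool)); i=(abs(A[:,0]-.569)<.05)&(abs(A[:,1]+.249)<.03); print(np.percentile(A[i][:,2],[5,50,95]))
carry((.4443,-.2395,0.266,-4),(.5576,.06,.266,88))
E
```

```text
t7.1 pos [ 0.4429 -0.2401  0.2678] head -4.03 tilt [ 0.0026 -0.002  -1.    ] -> move [-1.142e-01 -1.000e-04 -7.500e-03] roll -0.0005 F [ 0.5  0.4 -2.4] open 0.0202 grip 108.1 q6 1.00
[ 0.5546 -0.2515] [0.0916 0.0587] -4.0
[0.05293587 0.06050198 0.06170356]
[[0.01, np.float64(0.0), np.float64(-0.002), np.float64(-0.0), np.float64(-0.008)], [0.01, np.float64(0.002), np.float64(-0.006), np.float64(-0.0), np.float64(-0.032)], [0.01, np.float64(0.004), np.float64(-0.013), np.float64(-0.0), np.float64(-0.069)], [0.01, np.float64(0.007), np.float64(-0.023), np.float64(-0.0), np.float64(-0.119)], [0.01, np.float64(0.01), np.float64(-0.034), np.float64(-0.0), np.float64(-0.18)], [0.01, np.float64(0.014), np.float64(-0.048), np.float64(-0.0), np.float64(-0.251)], [0.01, np.float64(0.019), np.float64(-0.063), np.float64(-0.0), np.float64(-0.33)], [0.01, np.float64(0.024), np.float64(-0.08), np.float64(-0.0), np.float64(-0.416)], [0.01, np.float64(0.029), np.float64(-0.097), np.float64(-0.0), np.float64(-0.508)], [0.01, np.float64(0.035), np.float64(-0.115), np.float64(-0.0), np.float64(-0.604)]
[... 485 characters left out ...]
0), np.float64(-0.387)], [0.01, np.float64(0.084), np.float64(-0.043), np.float64(-0.0), np.float64(-0.473)], [0.01, np.float64(0.098), np.float64(-0.05), np.float64(-0.0), np.float64(-0.552)], [0.01, np.float64(0.11), np.float64(-0.057), np.float64(-0.0), np.float64(-0.623)], [0.01, np.float64(0.121), np.float64(-0.063), np.float64(-0.0), np.float64(-0.684)], [0.01, np.float64(0.13), np.float64(-0.067), np.float64(-0.0), np.float64(-0.734)], [0.01, np.float64(0.137), np.float64(-0.07), np.float64(-0.0), np.float64(-0.771)], [0.01, np.float64(0.141), np.float64(-0.073), np.float64(-0.0), np.float64(-0.795)], [0.01, np.float64(0.142), np.float64(-0.073), np.float64(-0.0), np.float64(-0.803)]]
```

Request:
apply_moves --pt "0.01 0.0 -0.002 0 -0.008" --pt "0.01 0.002 -0.006 0 -0.032" --pt "0.01 0.004 -0.013 0 -0.069" --pt "0.01 0.007 -0.023 0 -0.119" --pt "0.01 0.01 -0.034 0 -0.18" --pt "0.01 0.014 -0.048 0 -0.251" --pt "0.01 0.019 -0.063 0 -0.33" --pt "0.01 0.024 -0.08 0 -0.416" --pt "0.01 0.029 -0.097 0 -0.508" --pt "0.01 0.035 -0.115 0 -0.604" --pt "0.01 0.04 -0.134 0 -0.703" --pt "0.01 0.046 -0.153 0 -0.803"

```text
t: 8.13
tool_pos: [0.4992, -0.0888, 0.2654]
tool_rot: [-2.929, -1.136, 0.001]
contact_force: [0.6, 0.0, -2.5]
opening: 0.0205
grip_force: 108.0
```

Request:
apply_moves --pt "0.01 0.018 -0.009 0 -0.1" --pt "0.01 0.035 -0.018 0 -0.199" --pt "0.01 0.052 -0.027 0 -0.295" --pt "0.01 0.069 -0.035 0 -0.387" --pt "0.01 0.084 -0.043 0 -0.473" --pt "0.01 0.098 -0.05 0 -0.552" --pt "0.01 0.11 -0.057 0 -0.623" --pt "0.01 0.121 -0.063 0 -0.684" --pt "0.01 0.13 -0.067 0 -0.734" --pt "0.01 0.137 -0.07 0 -0.771" --pt "0.01 0.141 -0.073 0 -0.795" --pt "0.01 0.142 -0.073 0 -0.803"

```text
t: 9.13
tool_pos: [0.5558, 0.0599, 0.2656]
tool_rot: [-2.257, -2.185, 0.0]
contact_force: [0.6, 1.1, -1.5]
opening: 0.0204
grip_force: 108.1
```

```bash
python3 - <<'E'
from h import *
to(.5576,.06,.232,88)
p=shot('wrist'); cv2.imwrite('pics/w6.png',p['img'])
for c,w,a in triv(p,.045,.08,(.4,.75,.05,.4)): print(c.round(4),w.round(4),round(a,1))
E
```

```text
t9.1 pos [0.5558 0.0599 0.2656] head 88.15 tilt [-4.e-04  1.e-04 -1.e+00] -> move [0.0002 0.0018 0.0336] roll 0.0025 F [ 0.6  1.1 -1.5] open 0.0204 grip 108.1 q6 0.01
[0.562 0.172] [0.058 0.09 ] 0.0
```

View pics/w6.png

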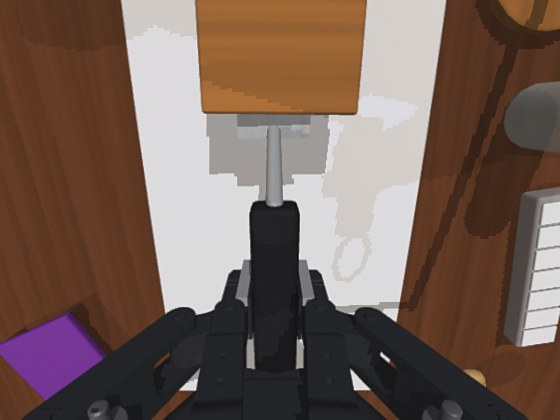

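Request:
apply_moves --pt "0.01 0 0 0.01 0" --pt "0.01 0 0 0.02 0" --pt "0.01 0 0 0.027 0" --pt "0.01 0 0 0.032 0" --pt "0.01 0 0 0.0355 0" --pt "0.01 0 0 0.0355 0" --pt "0.01 -0.01 0 0.0355 0" --pt "0.01 -0.028 0 0.0355 0" --pt "0.01 -0.046 0 0.0355 0" --pt "0.01 -0.064 0 0.0355 0" --pt "0.01 -0.076 0 0.0355 0" --pt "0.01 -0.076 0 0.0355 0"

```text
t: 10.18
tool_pos: [0.5534, -0.0193, 0.2311]
tool_rot: [2.262, 2.178, 0.001]
contact_force: [0.8, -0.2, -1.9]
opening: 0.0199
grip_force: 108.2
```

```bash
python3 - <<'E'
from h import *
to(.5576,.06,.232,88)
p=shot('wrist'); cv2.imwrite('pics/w7.png',p['img'])
for c,w,a in triv(p,.02,.08,(.4,.75,.05,.4)): print(c.round(4),w.round(4),round(a,1))
p=shot('side')
for c,w,a in triv(p,.02,.08,(.4,.69,.05,.4)): print(c.round(4),w.round(4),round(a,1))
E
```

```text
t10.2 pos [ 0.5534 -0.0193  0.2311] head 87.84 tilt [ 1.4e-03 -9.0e-04 -1.0e+00] -> move [ 0.0794  0.0012 -0.0009] roll -0.0028 F [ 0.8 -0.2 -1.9] open 0.0199 grip 108.2 q6 -0.13
[0.5626 0.1876] [0.0931 0.093 ] -3.8
```

View pics/w7.png

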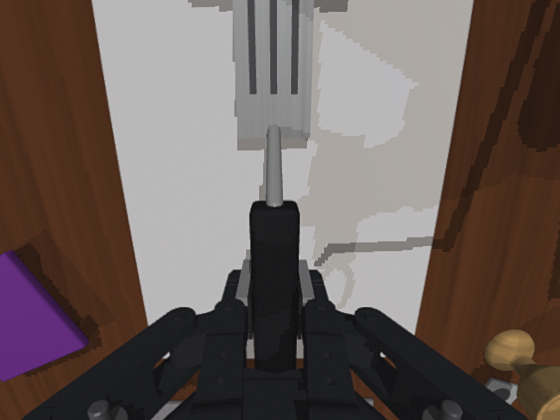

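Request:
apply_moves --pt "0.01 0 0 -0.007 0" --pt "0.01 0.002 0 -0.013 0" --pt "0.01 0.004 0 -0.019 0" --pt "0.01 0.007 0 -0.025 0" --pt "0.01 0.01 0 -0.031 0" --pt "0.01 0.014 0 -0.036 0" --pt "0.01 0.018 0 -0.041 0" --pt "0.01 0.022 0 -0.046 0" --pt "0.01 0.027 0 -0.05 0" --pt "0.01 0.038 0 -0.057 0" --pt "0.01 0.038 0 -0.057 0"

```text
t: 11.2
tool_pos: [0.5549, 0.0225, 0.2891]
tool_rot: [2.258, 2.183, 0.004]
contact_force: [0.3, 0.1, -0.3]
opening: 0.0199
grip_force: 108.2
```

```bash
python3 - <<'E'
from h import *
to(.5576,.06,.232,88)
p=shot('side'); q=shot('scene')
a=p['img'][160:340,160:360]; b=q['img'][140:320,220:420]
cv2.imwrite('pics/s8.png',cv2.resize(np.hstack([a,b]),None,fx=2,fy=2,interpolation=cv2.INTER_CUBIC))
E
```

```text
t11.2 pos [0.5549 0.0225 0.2891] head 88.06 tilt [ 0.0024  0.001  -1.    ] -> move [0.0375 0.0013 0.0571] roll 0.0011 F [ 0.3  0.1 -0.3] open 0.0199 grip 108.2 q6 -0.06
```

View pics/s8.png

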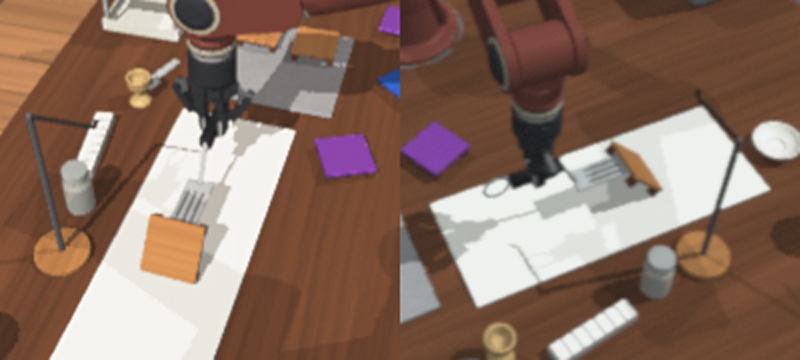

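Request:
apply_moves --pt "0.01 0.006 0 -0.003 0" --pt "0.01 0.012 0 -0.005 0" --pt "0.01 0.018 0 -0.007 0" --pt "0.01 0.025 0 -0.008 0" --pt "0.01 0.031 0 -0.008 0" --pt "0.01 0.038 0 -0.008 0" --pt "0.01 0.045 0 -0.008 0" --pt "0.01 0.052 0 -0.008 0" --pt "0.01 0.06 0 -0.008 0" --pt "0.01 0.068 0 -0.008 0" --pt "0.01 0.077 0 -0.008 0" --pt "0.01 0.077 0 -0.008 0"

```text
t: 12.3
tool_pos: [0.5571, 0.0994, 0.2954]
tool_rot: [-2.258, -2.184, -0.001]
contact_force: [-0.5, 0.4, -1.6]
opening: 0.02
grip_force: 108.2
```

```bash
python3 - <<'E'
from h import *
p=shot('side'); q=shot('scene')
a=p['img'][160:340,160:360]; b=q['img'][140:320,220:420]
cv2.imwrite('pics/s9.png',cv2.resize(np.hstack([a,b]),None,fx=2,fy=2,interpolation=cv2.INTER_CUBIC))
for P in (p,q):
  for z0,z1 in ((.008,.02),(.024,.036)):
    for c,w,a in triv(P,z0,z1,(.4,.69,.05,.42)): print(z0,c.round(4),w.round(4),round(a,1))
  for c,w,a in triv(P): print('board',c.round(4),w.round(4),round(a,1))
to(.4,-.2,.275,0)
E
```

```text
0.008 [0.5673 0.3034] [0.0935 0.0913] -2.0
board [ 0.455 -0.365] [0.094  0.0897] -1.7
0.008 [0.5686 0.2999] [0.0914 0.0899] -3.2
board [ 0.456 -0.376] [0.09  0.094] 0.0
board [ 0.5754 -0.3902] [0.09   0.0917] -3.3
t12.4 pos [0.5572 0.0983 0.2953] head 88.05 tilt [-1.e-04 -3.e-04 -1.e+00] -> move [-0.3035 -0.1469  0.0204] roll 1.5367 F [ 0.1 -0.3 -1.6] open 0.0197 grip 108.2 q6 0.08
```

View pics/s9.png

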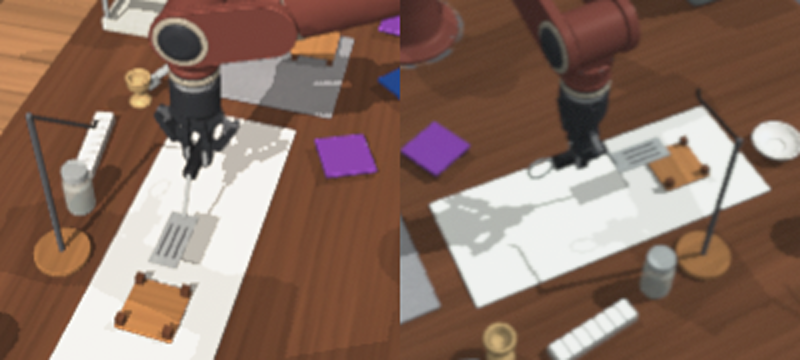

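Request:
apply_moves --pt "0.01 -0.02 0 0 0" --pt "0.01 -0.05 0 0 0.1" --pt "0.01 -0.08 -0.015 0 0.22" --pt "0.01 -0.11 -0.03 0 0.34" --pt "0.01 -0.14 -0.05 0 0.46" --pt "0.01 -0.17 -0.07 0 0.58" --pt "0.01 -0.2 -0.09 0 0.7" --pt "0.01 -0.23 -0.11 0 0.82" --pt "0.01 -0.26 -0.13 0 0.94" --pt "0.01 -0.29 -0.15 0 1.06" --pt "0.01 -0.32 -0.17 0 1.18" --pt "0.01 -0.354 -0.185 0 1.3"

```text
t: 13.4
tool_pos: [0.358, -0.2503, 0.2954]
tool_rot: [3.121, 0.36, -0.0]
contact_force: [1.1, 0.2, -1.5]
opening: 0.0207
grip_force: 108.3
```

```bash
python3 - <<'E'
from h import *
to(.227,-.3655,.27,-1)
for n in ('scene','side','wrist'):
    P=shot(n); A=pts(P,np.ones((420,560),bool)); C=P['img'][P['range_z']>0].astype(int)
    i=(abs(A[:,0]-.25)<.12)&(abs(A[:,1]+.3)<.13)&(A[:,2]>.015)&(A[:,2]<.035)&(C[:,0]-C[:,2]>60)
    for c,w,a in rects(A[i],10): print(n,'blue',c.round(4),w.round(4),round(a,1))
    if n!='scene': cv2.imwrite('pics/%s10.png'%n,P['img'])
    for c,w,a in triv(P): print(n,'board',c.round(4),w.round(4),round(a,1))
E
```

```text
t13.4 pos [ 0.358  -0.2503  0.2954] head 13.16 tilt [ 0.e+00 -1.e-04 -1.e+00] -> move [-0.1538  0.0823  0.0254] roll 0.2471 F [ 1.1  0.2 -1.5] open 0.0207 grip 108.3 q6 0.56
scene blue [ 0.2582 -0.3073] [0.0916 0.0853] 47.7
scene board [ 0.456 -0.376] [0.094 0.09 ] 0.0
scene board [ 0.576  -0.3902] [0.0902 0.0936] -3.4
side blue [ 0.2545 -0.2987] [0.0934 0.0933] 48.2
side board [ 0.4619 -0.3681] [0.095  0.0809] -3.8
side board [ 0.575  -0.3838] [0.0944 0.0923] -3.5
wrist board [ 0.4561 -0.3736] [0.0918 0.0921] 1.5
wrist board [ 0.5458 -0.3865] [0.0906 0.0332] -3.0
```

Request:
apply_moves --pt "0.01 -0.03 0.018 0 0.05" --pt "0.01 -0.07 0.04 0.01 0.12" --pt "0.01 -0.11 0.063 0.02 0.18" --pt "0.01 -0.14 0.08 0.025 0.23" --pt "0.01 -0.154 0.087 0.025 0.23" --pt "0.01 -0.154 0.087 0.025 0.23" --pt "0.01 -0.154 0.087 0.025 0.23" --pt "0.01 -0.154 0.087 0.04 0.23" --pt "0.01 -0.154 0.087 0.055 0.23" --pt "0.01 -0.154 0.087 0.0665 0.23" --pt "0.01 -0.154 0.087 0.0665 0.23" --pt "0.01 -0.154 0.087 0.0665 0.23"

```text
t: 14.55
tool_pos: [0.2315, -0.3689, 0.2284]
tool_rot: [-3.14, -0.013, 0.001]
contact_force: [-0.3, -0.5, -1.9]
opening: 0.0201
grip_force: 108.4
```

```bash
python3 - <<'E'
from h import *
to(.331,-.370,.229,0)
P=shot('wrist')
for c,w,a in triv(P): print('board',c.round(4),w.round(4),round(a,1))
E
```

```text
t14.6 pos [ 0.2315 -0.3689  0.2284] head 0.49 tilt [-3.0e-04  1.7e-03 -1.0e+00] -> move [ 0.0995  0.002  -0.0006] roll 0.0086 F [-0.3 -0.5 -1.9] open 0.0201 grip 108.4 q6 0.38
```

Request:
apply_moves --pt "0.01 0.01 0.001 0 0.004" --pt "0.01 0.03 0.001 0 0.004" --pt "0.01 0.05 0.001 0 0.004" --pt "0.01 0.07 0.001 0 0.004" --pt "0.01 0.088 0.001 0 0.004" --pt "0.01 0.099 0.001 0 0.004" --pt "0.01 0.099 0.001 0 0.004" --pt "0.01 0.099 0.001 0 0.004"

```text
t: 15.27
tool_pos: [0.3302, -0.3704, 0.2294]
tool_rot: [3.141, 0.005, -0.0]
contact_force: [-0.2, -0.1, -1.2]
opening: 0.0203
grip_force: 108.4
```

```bash
python3 - <<'E'
from h import *
to(.331,-.370,.229,0)
P=shot('wrist')
for c,w,a in triv(P,box=(.3,.7,-.5,-.2)): print('board',c.round(4),w.round(4),round(a,1),'near edge',(c[0]-min(w)/2).round(4))
carry((.331,-.370,0.266,0),(.5546,-.065,.266,88))
E
```

```text
t15.3 pos [ 0.3302 -0.3704  0.2294] head 0.18 tilt [-0.e+00 -5.e-04 -1.e+00] -> move [ 0.0008 -0.0004  0.0004] roll 0.0032 F [-0.2 -0.1 -1.2] open 0.0203 grip 108.4 q6 0.57
board [ 0.44  -0.374] [0.09  0.058] 0.0 near edge 0.411
[[0.01, np.float64(0.001), np.float64(-0.002), np.float64(-0.0), np.float64(-0.008)], [0.01, np.float64(0.004), np.float64(-0.006), np.float64(-0.0), np.float64(-0.03)], [0.01, np.float64(0.01), np.float64(-0.013), np.float64(-0.0), np.float64(-0.066)], [0.01, np.float64(0.017), np.float64(-0.023), np.float64(-0.0), np.float64(-0.114)], [0.01, np.float64(0.025), np.float64(-0.034), np.float64(-0.0), np.float64(-0.172)], [0.01, np.float64(0.035), np.float64(-0.048), np.float64(-0.0), np.float64(-0.24)], [0.01, np.float64(0.046), np.float64(-0.063), np.float64(-0.0), np.float64(-0.316)], [0.01, np.float64(0.058), np.float64(-0.079), np.float64(-0.0), np.float64(-0.398)], [0.01, np.float64(0.071), np.float64(-0.097), np.float64(-0.0), np.float64(-0.486)], [0.01, np.float64(0.084), np.float64(-0.115), np.float64(-0.0), np.float64(-0.578)], [0.01, np.float64(0.098
[... 461 characters left out ...]
0), np.float64(-0.37)], [0.01, np.float64(0.11), np.float64(-0.019), np.float64(-0.0), np.float64(-0.452)], [0.01, np.float64(0.128), np.float64(-0.022), np.float64(-0.0), np.float64(-0.528)], [0.01, np.float64(0.145), np.float64(-0.025), np.float64(-0.0), np.float64(-0.596)], [0.01, np.float64(0.159), np.float64(-0.027), np.float64(-0.0), np.float64(-0.654)], [0.01, np.float64(0.17), np.float64(-0.029), np.float64(-0.0), np.float64(-0.702)], [0.01, np.float64(0.179), np.float64(-0.031), np.float64(-0.0), np.float64(-0.738)], [0.01, np.float64(0.184), np.float64(-0.032), np.float64(-0.0), np.float64(-0.76)], [0.01, np.float64(0.186), np.float64(-0.032), np.float64(-0.0), np.float64(-0.768)]]
```

Request:
apply_moves --pt "0.01 0 0 -0.004 0" --pt "0.01 0 0 -0.008 0" --pt "0.01 0 0 -0.012 0" --pt "0.01 0 0 -0.018 0" --pt "0.01 0 0 -0.025 0" --pt "0.01 0 0 -0.033 0" --pt "0.01 0 0 -0.039 0" --pt "0.01 0 0 -0.042 0" --pt "0.01 0 0 -0.042 0"

```text
t: 16.07
tool_pos: [0.3297, -0.3708, 0.2723]
tool_rot: [3.14, 0.003, 0.002]
contact_force: [0.5, 0.4, -2.7]
opening: 0.0205
grip_force: 108.3
```

Request:
apply_moves --pt "0.01 0.001 -0.002 0 -0.008" --pt "0.01 0.004 -0.006 0 -0.03" --pt "0.01 0.01 -0.013 0 -0.066" --pt "0.01 0.017 -0.023 0 -0.114" --pt "0.01 0.025 -0.034 0 -0.172" --pt "0.01 0.035 -0.048 0 -0.24" --pt "0.01 0.046 -0.063 0 -0.316" --pt "0.01 0.058 -0.079 0 -0.398" --pt "0.01 0.071 -0.097 0 -0.486" --pt "0.01 0.084 -0.115 0 -0.578" --pt "0.01 0.098 -0.133 0 -0.672" --pt "0.01 0.112 -0.152 0 -0.768"

```text
t: 17.07
tool_pos: [0.442, -0.2162, 0.2706]
tool_rot: [-2.907, -1.191, -0.0]
contact_force: [1.3, 0.2, -2.4]
opening: 0.02
grip_force: 108.4
```

Request:
apply_moves --pt "0.01 0.023 -0.004 0 -0.096" --pt "0.01 0.046 -0.008 0 -0.19" --pt "0.01 0.068 -0.012 0 -0.282" --pt "0.01 0.09 -0.015 0 -0.37" --pt "0.01 0.11 -0.019 0 -0.452" --pt "0.01 0.128 -0.022 0 -0.528" --pt "0.01 0.145 -0.025 0 -0.596" --pt "0.01 0.159 -0.027 0 -0.654" --pt "0.01 0.17 -0.029 0 -0.702" --pt "0.01 0.179 -0.031 0 -0.738" --pt "0.01 0.184 -0.032 0 -0.76" --pt "0.01 0.186 -0.032 0 -0.768"

```text
t: 18.07
tool_pos: [0.5527, -0.0646, 0.2707]
tool_rot: [-2.254, -2.188, 0.0]
contact_force: [-0.3, -0.1, -2.3]
opening: 0.0202
grip_force: 108.3
```

```bash
python3 - <<'E'
from h import *
to(.5546,-.065,.231,88)
p=shot('wrist'); cv2.imwrite('pics/w11.png',p['img'])
for c,w,a in triv(p,.045,.08,(.4,.75,-.1,.4)): print(c.round(4),w.round(4),round(a,1),'near',c[1]-min(w)/2)
for n in('side','scene'):
  p=shot(n)
  for c,w,a in triv(p,.008,.02,(.4,.69,.15,.42)): print(n,c.round(4),w.round(4),round(a,1))
  for c,w,a in triv(p): print(n,'board',c.round(4),w.round(4),round(a,1))
E
```

```text
t18.1 pos [ 0.5527 -0.0646  0.2707] head 88.28 tilt [-3.e-04  1.e-04 -1.e+00] -> move [-0.0003  0.0019  0.0397] roll 0.0049 F [-0.3 -0.1 -2.3] open 0.0202 grip 108.3 q6 -0.22
[0.56   0.0473] [0.059  0.0914] -1.5 near 0.017827226638793957
side [0.568  0.3037] [0.0913 0.0923] -2.9
side board [ 0.5676 -0.3847] [0.0931 0.0739] -5.2
scene [0.566 0.3  ] [0.09  0.094] 0.0
scene board [ 0.5748 -0.3902] [0.0901 0.0934] -3.4
```

Request:
apply_moves --pt "0.01 0 0 0.012 0" --pt "0.01 0 0 0.024 0" --pt "0.01 0 0 0.031 0" --pt "0.01 0 0 0.036 0" --pt "0.01 0 0 0.04 0" --pt "0.01 0 0 0.04 0" --pt "0.01 -0.01 0 0.04 0" --pt "0.01 -0.028 0 0.04 0" --pt "0.01 -0.046 0 0.04 0" --pt "0.01 -0.064 0 0.04 0" --pt "0.01 -0.075 0 0.04 0" --pt "0.01 -0.075 0 0.04 0"

```text
t: 19.22
tool_pos: [0.5503, -0.143, 0.2318]
tool_rot: [2.259, 2.18, 0.001]
contact_force: [0.6, -0.6, -1.5]
opening: 0.0203
grip_force: 108.4
```

```bash
python3 - <<'E'
from h import *
to(.552,-.14,.231,88)
for n in('side','scene'):
  p=shot(n)
  for c,w,a in triv(p,.022,.036,(.4,.69,-.05,.42)): print(n,c.round(4),w.round(4),round(a,1))
E
```

```text
t19.2 pos [ 0.5503 -0.143   0.2318] head 87.96 tilt [ 0.0017 -0.0013 -1.    ] -> move [0.0031 0.0016 0.0008] roll -0.0007 F [ 0.6 -0.6 -1.5] open 0.0203 grip 108.4 q6 -0.35
side [0.558 0.065] [0.092 0.09 ] 0.0
scene [0.558 0.063] [0.092 0.094] 0.0
```

Request:
apply_moves --pt "0.01 0 0 -0.007 0" --pt "0.01 0.002 0 -0.013 0" --pt "0.01 0.004 0 -0.019 0" --pt "0.01 0.007 0 -0.025 0" --pt "0.01 0.01 0 -0.031 0" --pt "0.01 0.014 0 -0.036 0" --pt "0.01 0.018 0 -0.041 0" --pt "0.01 0.022 0 -0.046 0" --pt "0.01 0.027 0 -0.05 0" --pt "0.01 0.038 0 -0.057 0" --pt "0.01 0.038 0 -0.057 0"

```text
t: 20.23
tool_pos: [0.5517, -0.1013, 0.2895]
tool_rot: [2.256, 2.185, 0.003]
contact_force: [1.2, 0.7, -2.0]
opening: 0.0201
grip_force: 108.6
```

Request:
apply_moves --pt "0.01 0.006 0 -0.003 0" --pt "0.01 0.012 0 -0.005 0" --pt "0.01 0.018 0 -0.007 0" --pt "0.01 0.025 0 -0.008 0" --pt "0.01 0.031 0 -0.008 0" --pt "0.01 0.038 0 -0.008 0" --pt "0.01 0.045 0 -0.008 0" --pt "0.01 0.052 0 -0.008 0" --pt "0.01 0.06 0 -0.008 0" --pt "0.01 0.068 0 -0.008 0" --pt "0.01 0.077 0 -0.008 0" --pt "0.01 0.077 0 -0.008 0"

```text
t: 21.23
tool_pos: [0.5538, -0.0243, 0.2958]
tool_rot: [-2.256, -2.186, -0.001]
contact_force: [-0.9, -0.4, -0.5]
opening: 0.0197
grip_force: 108.5
```

```bash
python3 - <<'E'
from h import *
to(.38,-.3,.295,-3)
for n in('side','scene'):
  p=shot(n)
  for z0,z1 in ((.008,.02),(.024,.08)):
    for c,w,a in triv(p,z0,z1,(.4,.69,-.05,.42)): print(n,z0,c.round(4),w.round(4),round(a,1))
  for c,w,a in triv(p): print(n,'board',c.round(4),w.round(4),round(a,1))
E
```

```text
t21.2 pos [ 0.5538 -0.0243  0.2958] head 88.20 tilt [-2.e-04  7.e-04 -1.e+00] -> move [-0.2811 -0.165   0.0006] roll 1.5917 F [-0.9 -0.4 -0.5] open 0.0197 grip 108.5 q6 -0.15
side 0.008 [0.5589 0.1787] [0.0909 0.0952] 1.8
side 0.008 [0.567 0.303] [0.092 0.092] 0.0
side board [ 0.5747 -0.3832] [0.0955 0.0882] -3.5
scene 0.008 [0.56  0.175] [0.088 0.09 ] 0.0
scene 0.008 [0.5669 0.3001] [0.0902 0.0953] -4.4
scene board [ 0.5741 -0.3901] [0.0903 0.0963] -4.1
```

Request:
apply_moves --pt "0.01 -0.02 0 0 0" --pt "0.01 -0.05 0 0 0.1" --pt "0.01 -0.08 -0.015 0 0.22" --pt "0.01 -0.11 -0.035 0 0.34" --pt "0.01 -0.14 -0.055 0 0.46" --pt "0.01 -0.17 -0.075 0 0.58" --pt "0.01 -0.2 -0.097 0 0.7" --pt "0.01 -0.23 -0.12 0 0.82" --pt "0.01 -0.26 -0.142 0 0.94" --pt "0.01 -0.29 -0.165 0 1.06" --pt "0.01 -0.32 -0.188 0 1.18" --pt "0.01 -0.352 -0.208 0 1.3"

```text
t: 22.33
tool_pos: [0.3324, -0.372, 0.296]
tool_rot: [3.12, 0.362, -0.0]
contact_force: [0.7, -0.7, -1.0]
opening: 0.0204
grip_force: 108.5
```

```bash
python3 - <<'E'
from h import *
to(.3347,-.370,.228,-3.5)
p=shot('wrist')
for c,w,a in triv(p): print('board',c.round(4),w.round(4),round(a,1))
E
```

```text
t22.3 pos [ 0.3324 -0.372   0.296 ] head 13.24 tilt [-1.e-04 -3.e-04 -1.e+00] -> move [ 0.0027 -0.0014  0.068 ] roll 0.2923 F [ 0.7 -0.7 -1. ] open 0.0204 grip 108.5 q6 0.35
```

Request:
apply_moves --pt "0.01 0.002 -0.001 0 0.1" --pt "0.01 0.002 -0.001 0 0.2" --pt "0.01 0.002 -0.001 0.01 0.292" --pt "0.01 0.002 -0.001 0.03 0.292" --pt "0.01 0.002 -0.001 0.05 0.292" --pt "0.01 0.002 -0.001 0.062 0.292" --pt "0.01 0.002 -0.001 0.067 0.292" --pt "0.01 0.002 -0.001 0.067 0.292"

```text
t: 23.05
tool_pos: [0.3356, -0.3688, 0.2274]
tool_rot: [-3.138, 0.085, 0.003]
contact_force: [-0.6, 0.3, -1.4]
opening: 0.0203
grip_force: 108.5
```

```bash
python3 - <<'E'
from h import *
to(.3347,-.370,.228,-3.5)
for n in ('scene','side'):
  p=shot(n)
  for c,w,a in triv(p): print('board',c.round(4),w.round(4),round(a,1))
E
```

```text
t23.1 pos [ 0.3356 -0.3688  0.2274] head -3.10 tilt [-0.0018  0.0026 -1.    ] -> move [-0.0009  0.0012 -0.0006] roll 0.0069 F [-0.6  0.3 -1.4] open 0.0203 grip 108.5 q6 0.64
board [ 0.5756 -0.3903] [0.0901 0.0932] -3.2
board [ 0.575 -0.383] [0.0977 0.0907] -2.0
```

Request:
apply_moves --pt "0.01 0.012 0.001 0 0.003" --pt "0.01 0.03 0.001 0 0.003" --pt "0.01 0.05 0.001 0 0.003" --pt "0.01 0.07 0.001 0 0.003" --pt "0.01 0.088 0.001 0 0.003" --pt "0.01 0.104 0.001 0 0.003" --pt "0.01 0.114 0.001 0 0.003" --pt "0.01 0.114 0.001 0 0.003" --pt "0.01 0.114 0.001 0 0.003"

```text
t: 23.9
tool_pos: [0.4504, -0.3766, 0.2294]
tool_rot: [3.14, -0.088, 0.0]
contact_force: [-1.1, -0.9, -2.4]
opening: 0.02
grip_force: 108.5
```

```bash
python3 - <<'E'
from h import *
to(.4485,-.377,.228,-3.5)
p=shot('wrist')
for c,w,a in triv(p): print('board',c.round(4),w.round(4),round(a,1),'near',c[0]-min(w)/2)
carry((.4496,-.377,0.266,-3.5),(.5546,-.195,.266,88))
E
```

```text
t23.9 pos [ 0.4504 -0.3766  0.2294] head -3.23 tilt [ 2.e-04 -6.e-04 -1.e+00] -> move [-0.0019  0.0005  0.0014] roll 0.0047 F [-1.1 -0.9 -2.4] open 0.0200 grip 108.5 q6 0.80
board [ 0.5591 -0.3877] [0.0916 0.058 ] -3.0 near 0.5300566158294678
[[0.01, np.float64(0.0), np.float64(-0.001), np.float64(-0.0), np.float64(-0.008)], [0.01, np.float64(0.002), np.float64(-0.004), np.float64(-0.0), np.float64(-0.031)], [0.01, np.float64(0.004), np.float64(-0.008), np.float64(-0.0), np.float64(-0.069)], [0.01, np.float64(0.007), np.float64(-0.014), np.float64(-0.0), np.float64(-0.118)], [0.01, np.float64(0.011), np.float64(-0.021), np.float64(-0.0), np.float64(-0.179)], [0.01, np.float64(0.015), np.float64(-0.029), np.float64(-0.0), np.float64(-0.25)], [0.01, np.float64(0.019), np.float64(-0.039), np.float64(-0.0), np.float64(-0.328)], [0.01, np.float64(0.024), np.float64(-0.049), np.float64(-0.0), np.float64(-0.414)], [0.01, np.float64(0.03), np.float64(-0.06), np.float64(-0.0), np.float64(-0.505)], [0.01, np.float64(0.035), np.float64(-0.071), np.float64(-0.0), np.float64(-0.601)], [0.01, np.f
[... 471 characters left out ...]
0.0), np.float64(-0.384)], [0.01, np.float64(0.059), np.float64(-0.019), np.float64(-0.0), np.float64(-0.47)], [0.01, np.float64(0.069), np.float64(-0.022), np.float64(-0.0), np.float64(-0.549)], [0.01, np.float64(0.078), np.float64(-0.025), np.float64(-0.0), np.float64(-0.619)], [0.01, np.float64(0.085), np.float64(-0.027), np.float64(-0.0), np.float64(-0.68)], [0.01, np.float64(0.091), np.float64(-0.029), np.float64(-0.0), np.float64(-0.73)], [0.01, np.float64(0.096), np.float64(-0.031), np.float64(-0.0), np.float64(-0.767)], [0.01, np.float64(0.099), np.float64(-0.032), np.float64(-0.0), np.float64(-0.79)], [0.01, np.float64(0.1), np.float64(-0.032), np.float64(-0.0), np.float64(-0.798)]]
```

Request:
apply_moves --pt "0.01 0 0 -0.004 0" --pt "0.01 0 0 -0.008 0" --pt "0.01 0 0 -0.012 0" --pt "0.01 0 0 -0.018 0" --pt "0.01 0 0 -0.025 0" --pt "0.01 0 0 -0.033 0" --pt "0.01 0 0 -0.039 0" --pt "0.01 0 0 -0.042 0" --pt "0.01 0 0 -0.042 0"

```text
t: 24.7
tool_pos: [0.4501, -0.3768, 0.2724]
tool_rot: [3.139, -0.09, 0.003]
contact_force: [-0.6, 0.6, -2.7]
opening: 0.02
grip_force: 108.4
```

Request:
apply_moves --pt "0.01 0.0 -0.001 0 -0.008" --pt "0.01 0.002 -0.004 0 -0.031" --pt "0.01 0.004 -0.008 0 -0.069" --pt "0.01 0.007 -0.014 0 -0.118" --pt "0.01 0.011 -0.021 0 -0.179" --pt "0.01 0.015 -0.029 0 -0.25" --pt "0.01 0.019 -0.039 0 -0.328" --pt "0.01 0.024 -0.049 0 -0.414" --pt "0.01 0.03 -0.06 0 -0.505" --pt "0.01 0.035 -0.071 0 -0.601" --pt "0.01 0.041 -0.082 0 -0.699" --pt "0.01 0.047 -0.094 0 -0.798"

```text
t: 25.7
tool_pos: [0.5023, -0.2845, 0.2702]
tool_rot: [-2.924, -1.146, 0.001]
contact_force: [-0.2, -0.3, -2.3]
opening: 0.0201
grip_force: 108.4
```

Request:
apply_moves --pt "0.01 0.012 -0.004 0 -0.1" --pt "0.01 0.025 -0.008 0 -0.198" --pt "0.01 0.037 -0.012 0 -0.293" --pt "0.01 0.048 -0.015 0 -0.384" --pt "0.01 0.059 -0.019 0 -0.47" --pt "0.01 0.069 -0.022 0 -0.549" --pt "0.01 0.078 -0.025 0 -0.619" --pt "0.01 0.085 -0.027 0 -0.68" --pt "0.01 0.091 -0.029 0 -0.73" --pt "0.01 0.096 -0.031 0 -0.767" --pt "0.01 0.099 -0.032 0 -0.79" --pt "0.01 0.1 -0.032 0 -0.798"

```text
t: 26.7
tool_pos: [0.5544, -0.1936, 0.2704]
tool_rot: [-2.254, -2.188, 0.0]
contact_force: [-0.5, 0.0, -2.3]
opening: 0.0201
grip_force: 108.4
```

```bash
python3 - <<'E'
from h import *
to(.5546,-.195,.231,88)
p=shot('wrist')
for c,w,a in triv(p,.045,.08,(.4,.75,-.2,.2)): print(c.round(4),w.round(4),round(a,1),'near',c[1]-min(w)/2)
for n in('side','scene'):
  p=shot(n)
  for c,w,a in triv(p,.008,.02,(.4,.69,.1,.42)): print(n,c.round(4),w.round(4),round(a,1))
E
```

```text
t26.7 pos [ 0.5544 -0.1936  0.2704] head 88.28 tilt [-4.e-04  3.e-04 -1.e+00] -> move [-0.0014  0.0002  0.0394] roll 0.0049 F [-0.5  0.  -2.3] open 0.0201 grip 108.4 q6 -0.43
[ 0.563 -0.082] [0.092 0.058] 0.0 near -0.11100000000000007
side [0.56  0.176] [0.09  0.094] 0.0
side [0.5676 0.3028] [0.0938 0.0925] -2.0
scene [0.56  0.175] [0.088 0.09 ] 0.0
scene [0.567 0.3  ] [0.09  0.092] 0.0
```

Request:
apply_moves --pt "0.01 0 0 0.012 0" --pt "0.01 0 0 0.024 0" --pt "0.01 0 0 0.031 0" --pt "0.01 0 0 0.036 0" --pt "0.01 0 0 0.04 0" --pt "0.01 0 0 0.04 0" --pt "0.01 -0.01 0 0.04 0" --pt "0.01 -0.028 0 0.04 0" --pt "0.01 -0.046 0 0.04 0" --pt "0.01 -0.064 0 0.04 0" --pt "0.01 -0.075 0 0.04 0" --pt "0.01 -0.075 0 0.04 0"

```text
t: 27.85
tool_pos: [0.552, -0.2717, 0.2319]
tool_rot: [2.258, 2.181, 0.0]
contact_force: [0.2, 0.1, -2.1]
opening: 0.0206
grip_force: 108.5
```

```bash
python3 - <<'E'
from h import *
to(.552,-.14,.231,88)
for n in('side','scene'):
  p=shot(n)
  for c,w,a in triv(p,.022,.036,(.4,.69,-.2,.12)): print(n,c.round(4),w.round(4),round(a,1))
E
```

```text
t27.9 pos [ 0.552  -0.2717  0.2319] head 88.03 tilt [ 0.0018 -0.0018 -1.    ] -> move [ 0.1316 -0.0046  0.0007] roll 0.0004 F [ 0.2  0.1 -2.1] open 0.0206 grip 108.5 q6 -0.54
side [ 0.5611 -0.0626] [0.0973 0.0912] -1.7
scene [ 0.5617 -0.0675] [0.0887 0.093 ] -1.7
```

Request:
apply_moves --pt "0.01 0 0 -0.007 0" --pt "0.01 0.002 0 -0.013 0" --pt "0.01 0.004 0 -0.019 0" --pt "0.01 0.007 0 -0.025 0" --pt "0.01 0.01 0 -0.031 0" --pt "0.01 0.014 0 -0.036 0" --pt "0.01 0.018 0 -0.041 0" --pt "0.01 0.022 0 -0.046 0" --pt "0.01 0.027 0 -0.05 0" --pt "0.01 0.038 0 -0.057 0" --pt "0.01 0.038 0 -0.057 0"

```text
t: 28.87
tool_pos: [0.5536, -0.2297, 0.2895]
tool_rot: [2.255, 2.186, 0.002]
contact_force: [0.7, 0.0, -0.4]
opening: 0.0202
grip_force: 108.6
```

Request:
apply_moves --pt "0.01 0.006 0 -0.003 0" --pt "0.01 0.012 0 -0.005 0" --pt "0.01 0.018 0 -0.007 0" --pt "0.01 0.025 0 -0.008 0" --pt "0.01 0.031 0 -0.008 0" --pt "0.01 0.038 0 -0.008 0" --pt "0.01 0.045 0 -0.008 0" --pt "0.01 0.052 0 -0.008 0" --pt "0.01 0.06 0 -0.008 0" --pt "0.01 0.068 0 -0.008 0" --pt "0.01 0.077 0 -0.008 0" --pt "0.01 0.077 0 -0.008 0"

```text
t: 29.87
tool_pos: [0.5556, -0.1526, 0.2957]
tool_rot: [-2.255, -2.187, -0.001]
contact_force: [0.4, -0.4, -2.2]
opening: 0.0202
grip_force: 108.7
```

```bash
python3 - <<'E'
from h import *
to(.55,.0,.45,88)
for n in('side','scene'):
  p=shot(n); cv2.imwrite(f'pics/{n}12.png',p['img'])
  for z0,z1 in ((.008,.02),(.024,.036)):
    for c,w,a in triv(p,z0,z1,(.4,.69,-.2,.42)): print(n,z0,c.round(4),w.round(4),round(a,1))
  for c,w,a in triv(p): print(n,'board',c.round(4),w.round(4),round(a,1))
# hook: tip_of and rod line in both views
  for d in eyes.tip_of('hook_throat',p)[:1]: print('throat',round(d['confidence'],2),at_z(p,d['point'],.3).round(4))
  A=pts(p,np.ones((420,560),bool)); k=(abs(A[:,0]-.7)<.1)&(abs(A[:,1]-.24)<.06)&(A[:,2]>.28)&(A[:,2]<.34)
  P=A[k]
  for x in np.arange(.63,.76,.01):
    j=abs(P[:,0]-x)<.005
    if j.sum(): print(round(x,3),j.sum(),P[j].mean(0).round(4),P[j][:,2].max().round(4))
E
```

```text
t29.9 pos [ 0.5556 -0.1526  0.2957] head 88.25 tilt [-3.e-04  8.e-04 -1.e+00] -> move [ 0.1525 -0.0103 -0.1541] roll 0.0044 F [ 0.4 -0.4 -2.2] open 0.0202 grip 108.7 q6 -0.37
side 0.008 [0.5593 0.1778] [0.0906 0.093 ] 1.8
side 0.008 [0.564 0.052] [0.09  0.094] 0.0
side 0.008 [0.5667 0.3036] [0.0922 0.0922] -2.2
throat 0.95 [[0.6706 0.2388 0.3   ]]
0.64 2 [0.6447 0.239  0.3093] 0.3097
0.65 11 [0.6496 0.2391 0.3056] 0.3139
0.66 9 [0.6613 0.2389 0.2988] 0.3027
0.67 6 [0.6695 0.2399 0.3002] 0.3025
0.68 9 [0.6794 0.2396 0.2988] 0.301
0.69 8 [0.6896 0.2399 0.2992] 0.303
0.7 9 [0.6999 0.2394 0.2983] 0.3006
0.71 8 [0.7104 0.241  0.2991] 0.3007
0.72 7 [0.7196 0.2415 0.3002] 0.3023
0.73 7 [0.7293 0.2423 0.2995] 0.3005
0.74 21 [0.7407 0.2427 0.2936] 0.3032
0.75 7 [0.7462 0.2435 0.2932] 0.3013
scene 0.008 [0.56  0.175] [0.092 0.09 ] 0.0
scene 0.008 [0.5653 0.0466] [0.0886 0.0924] -1.7
scene 0.008 [0.5664 0.2994] [0.0913 0.0914] -1.9
throat 0.84 [[0.656  0.2349 0.3   ]]
0.65 11 [0.6505 0.2337 0.3089] 0.3151
0.66 7 [0.6598 0.2346 0.3021] 0.3035
0.67 7 [0.6699 0.2352 0.3013] 0.3034
0.68 7 [0.6809 0.2338 0.3018] 0.3046
0.69 6 [0.69   0.235  0.3011] 0.3039
0.7 5 [0.6982 0.2354 0.3013] 0.3031
0.71 10 [0.7096 0.2355 0.3023] 0.3053
0.72 4 [0.7199 0.2358 0.3021] 0.3028
0.73 10 [0.7305 0.2368 0.302 ] 0.3045
0.74 13 [0.7416 0.235  0.2943] 0.3027
0.75 16 [0.747  0.2362 0.2948] 0.3065
```

Request:
apply_moves --pt "0.01 0 0 -0.02 0" --pt "0.01 0 0 -0.055 0" --pt "0.01 0 0 -0.09 0" --pt "0.01 0 0 -0.125 0" --pt "0.01 0.01 0 -0.15 0" --pt "0.01 0.03 0 -0.166 0" --pt "0.01 0.055 0 -0.166 -0.02" --pt "0.01 0.085 0 -0.166 -0.04" --pt "0.01 0.115 0.001 -0.166 -0.065" --pt "0.01 0.145 0.002 -0.166 -0.065" --pt "0.01 0.175 0.003 -0.166 -0.065" --pt "0.01 0.2 0.003 -0.166 -0.065"

```text
t: 31.07
tool_pos: [0.565, 0.0469, 0.462]
tool_rot: [2.185, 2.258, 0.0]
contact_force: [0.0, -0.3, -1.6]
opening: 0.0202
grip_force: 108.5
```

```bash
python3 - <<'E'
from h import *
to(.575,.3045,.462,92)
E
```

```text
t31.1 pos [0.565  0.0469 0.462 ] head 91.89 tilt [ 2.e-04  2.e-04 -1.e+00] -> move [0.2571 0.0185 0.    ] roll -0.0020 F [ 0.  -0.3 -1.6] open 0.0202 grip 108.5 q6 -0.08
```

View pics/side12.png

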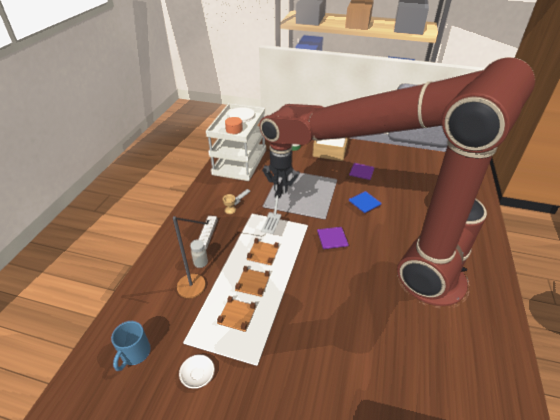

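Request:
apply_moves --pt "0.01 0.02 0 0 0" --pt "0.01 0.05 0 0 0" --pt "0.01 0.08 0 0 0" --pt "0.01 0.11 0 0 0" --pt "0.01 0.14 0 0 0" --pt "0.01 0.17 0 0 0" --pt "0.01 0.2 0.005 0 0" --pt "0.01 0.23 0.01 0 0" --pt "0.01 0.25 0.015 0 0" --pt "0.01 0.257 0.0185 0 0" --pt "0.01 0.257 0.0185 0 0" --pt "0.01 0.257 0.0185 0 0"

```text
t: 32.07
tool_pos: [0.5753, 0.3025, 0.4615]
tool_rot: [2.185, 2.257, -0.002]
contact_force: [0.0, 0.7, -1.7]
opening: 0.02
grip_force: 108.5
```

```bash
python3 - <<'E'
from h import *
to(.575,.3045,.462,92)
ims=[]
for n in('side','scene','wrist'):
  p=shot(n)
  if n!='wrist':
    u,v=pix(p,[.62,.25,.3])[0].astype(int); ims.append(cv2.resize(p['img'][v-55:v+55,u-70:u+70],None,fx=2.8,fy=2.8,interpolation=cv2.INTER_CUBIC))
  for d in eyes.tip_of('turner_loop',p)[:2]: print(n,'loop',round(d['confidence'],2),at_z(p,d['point'],.306).round(4),np.round(d['point']))
  for d in eyes.tip_of('hook_throat',p)[:1]: print(n,'throat',round(d['confidence'],2),at_z(p,d['point'],.3).round(4),np.round(d['point']))
  A=pts(p,np.ones((420,560),bool)); k=(abs(A[:,0]-.58)<.035)&(abs(A[:,1]-.235)<.035)&(A[:,2]>.26)&(A[:,2]<.35)
  P=A[k]; print('ring',len(P)); 
  if len(P): print(np.percentile(P,[2,50,98],axis=0).round(4))
cv2.imwrite('pics/hk.png',np.hstack(ims))
E
```

```text
t32.1 pos [0.5753 0.3025 0.4615] head 91.87 tilt [-7.0e-04 -1.1e-03 -1.0e+00] -> move [ 0.002  -0.0002 -0.0005] roll -0.0022 F [ 0.   0.7 -1.7] open 0.0200 grip 108.5 q6 0.34
side loop 0.79 [[0.5828 0.2389 0.306 ]] [231. 227.]
side throat 0.63 [[0.5044 0.6144 0.3   ]] [199. 375.]
ring 11
[[0.5681 0.2242 0.2834]
 [0.5761 0.2312 0.286 ]
 [0.5786 0.2556 0.3047]]
scene loop 0.87 [[0.575  0.2309 0.306 ]] [354. 171.]
scene throat 0.86 [[0.6561 0.2331 0.3   ]] [370. 190.]
ring 106
[[0.571  0.2119 0.286 ]
 [0.5787 0.2496 0.3117]
 [0.5881 0.2689 0.3295]]
ring 648
[[0.5651 0.2595 0.3123]
 [0.5759 0.265  0.3149]
 [0.5866 0.2698 0.316 ]]
```

View pics/hk.png

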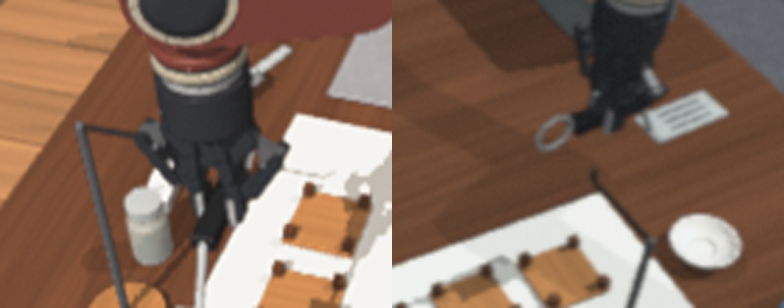

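Request:
apply_moves --pt "0.01 0.001 0.008 0 0" --pt "0.01 0.001 0.018 0 0" --pt "0.01 0.001 0.028 0 0" --pt "0.01 0.001 0.038 0 0" --pt "0.01 0.001 0.048 0 0" --pt "0.01 0.001 0.058 0 0" --pt "0.01 0.001 0.068 0 0" --pt "0.01 0.001 0.078 0 0" --pt "0.01 0.001 0.087 0 0" --pt "0.01 0.001 0.095 0 0" --pt "0.01 0.001 0.095 0 0"

```text
t: 33.43
tool_pos: [0.6713, 0.3069, 0.4613]
tool_rot: [2.185, 2.257, -0.0]
contact_force: [0.1, -0.3, -1.9]
opening: 0.0203
grip_force: 108.5
```

```bash
python3 - <<'E'
from h import *
to(.672,.308,.462,92)
ims=[]
for n in('side','scene'):
  p=shot(n)
  u,v=pix(p,[.68,.25,.3])[0].astype(int); ims.append(cv2.resize(p['img'][v-45:v+45,u-55:u+55],None,fx=3.5,fy=3.5,interpolation=cv2.INTER_CUBIC))
  for d in eyes.tip_of('turner_loop',p)[:2]: print(n,'loop',round(d['confidence'],2),at_z(p,d['point'],.306).round(4),np.round(d['point']))
cv2.imwrite('pics/hk2.png',np.hstack(ims))
E
```

```text
t33.4 pos [0.6713 0.3069 0.4613] head 91.85 tilt [-0.e+00 -3.e-04 -1.e+00] -> move [ 0.0011  0.0007 -0.0007] roll -0.0026 F [ 0.1 -0.3 -1.9] open 0.0203 grip 108.5 q6 0.30
side loop 0.72 [[0.6134 0.1059 0.306 ]] [238. 193.]
side loop 0.71 [[0.6802 0.2425 0.306 ]] [196. 221.]
scene loop 0.62 [[0.6747 0.2345 0.306 ]] [374. 192.]
```

View pics/hk2.png

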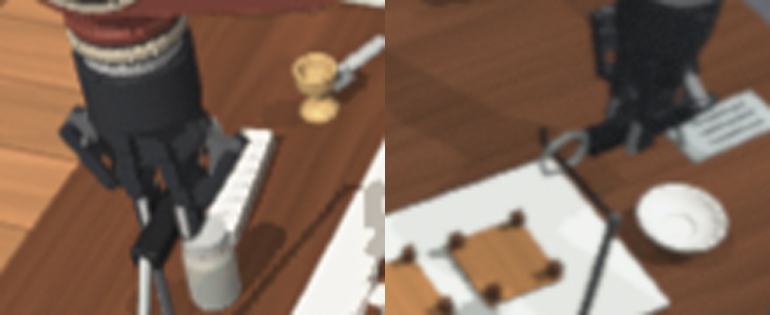

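Request:
apply_moves --pt "0.01 0 0 0.005 0" --pt "0.01 0 0 0.01 0" --pt "0.01 0 0 0.014 0" --pt "0.01 0 0 0.017 0" --pt "0.01 0 0 0.019 0" --pt "0.01 0 0 0.019 0"

```text
t: 34.13
tool_pos: [0.6697, 0.3071, 0.4418]
tool_rot: [-2.184, -2.257, 0.002]
contact_force: [1.1, -0.3, -1.5]
opening: 0.0203
grip_force: 108.5
```

Request:
apply_moves --pt "0.01 0 0 0.001 0" --pt "0.01 0 0 0.002 0" --pt "0.01 0 0 0.003 0" --pt "0.01 0 0 0.003 0" --pt "0.01 0 0 0.003 0" --newtons 60

```text
t: 34.55
tool_pos: [0.6699, 0.3071, 0.441]
tool_rot: [2.184, 2.257, 0.002]
contact_force: [-1.0, -0.3, 1.4]
opening: 0.0202
grip_force: 108.9
```

```bash
python3 - <<'E'
from h import *
to(.672,.308,.462,92); print(telemetry.get_obs()['wrist_torque'])
p=shot('scene'); u,v=pix(p,[.68,.25,.3])[0].astype(int); a=cv2.resize(p['img'][v-40:v+40,u-55:u+55],None,fx=6,fy=6,interpolation=cv2.INTER_CUBIC)
cv2.imwrite('pics/hk3.png',a)
E
```

```text
t34.5 pos [0.6699 0.3071 0.441 ] head 91.89 tilt [ 1.3e-03  2.0e-04 -1.0e+00] -> move [ 0.0008  0.0021 -0.021 ] roll -0.0019 F [-1.  -0.3  1.4] open 0.0202 grip 108.9 q6 0.30
[-0.40177868  0.08719824  0.00393476]
```

View pics/hk3.png

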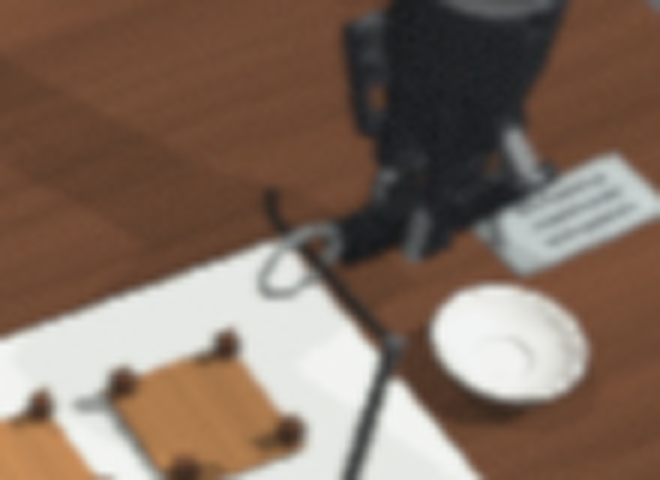

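Request:
apply_moves --pt "0.085 0 0 0 0" --pt "0.085 0 0 0 0" --pt "0.085 0 0 0 0" --pt "0.085 0 0 -0.02 0" --pt "0.085 0 0 -0.055 0" --pt "0.085 0 0 -0.095 0" --pt "0.085 0 0 -0.135 0" --pt "0.085 0 0 -0.17 0" --pt "0.085 0 0 -0.2 0" --pt "0.085 0 0 -0.2 0"

```text
t: 35.43
tool_pos: [0.6683, 0.3066, 0.65]
tool_rot: [2.18, 2.253, 0.02]
contact_force: [-0.2, -0.4, 2.5]
opening: 0.0848
grip_force: 0.0
```

Request:
apply_moves --pt "0.085 0 0 0 0" --pt "0.085 0 0 0 0" --pt "0.085 0 0 0 0" --pt "0.085 0 0 0 0" --pt "0.085 0 0 0 0" --pt "0.085 0 0 0 0" --pt "0.085 0 0 0 0" --pt "0.085 0 0 0 0" --pt "0.085 0 0 0 0" --pt "0.085 0 0 0 0" --pt "0.085 0 0 0 0" --pt "0.085 0 0 0 0"

```text
t: 36.43
tool_pos: [0.6699, 0.3072, 0.64]
tool_rot: [2.184, 2.258, 0.0]
contact_force: [-0.1, -1.2, -0.3]
opening: 0.0847
grip_force: 0.0
```

Request:
apply_moves --pt "0.085 0 0 0 0" --pt "0.085 0 0 0 0" --pt "0.085 0 0 0 0" --pt "0.085 0 0 0 0" --pt "0.085 0 0 0 0" --pt "0.085 0 0 0 0" --pt "0.085 0 0 0 0" --pt "0.085 0 0 0 0" --pt "0.085 0 0 0 0" --pt "0.085 0 0 0 0" --pt "0.085 0 0 0 0" --pt "0.085 0 0 0 0"

```text
t: 37.43
tool_pos: [0.6699, 0.3072, 0.6399]
tool_rot: [2.184, 2.258, 0.0]
contact_force: [-0.1, -0.0, -0.2]
opening: 0.0852
grip_force: 0.0
```

Request:
apply_moves --pt "0.085 0 0 0 0" --pt "0.085 0 0 0 0" --pt "0.085 0 0 0 0" --pt "0.085 0 0 0 0" --pt "0.085 0 0 0 0" --pt "0.085 0 0 0 0" --pt "0.085 0 0 0 0" --pt "0.085 0 0 0 0" --pt "0.085 0 0 0 0" --pt "0.085 0 0 0 0" --pt "0.085 0 0 0 0" --pt "0.085 0 0 0 0"

```text
t: 38.43
tool_pos: [0.6699, 0.3071, 0.6399]
tool_rot: [2.185, 2.258, -0.0]
contact_force: [-0.2, -0.9, 0.2]
opening: 0.085
grip_force: 0.0
```

Request:
apply_moves --pt "0.085 0 0 0 0" --pt "0.085 0 0 0 0" --pt "0.085 0 0 0 0" --pt "0.085 0 0 0 0" --pt "0.085 0 0 0 0" --pt "0.085 0 0 0 0" --pt "0.085 0 0 0 0" --pt "0.085 0 0 0 0" --pt "0.085 0 0 0 0" --pt "0.085 0 0 0 0" --pt "0.085 0 0 0 0" --pt "0.085 0 0 0 0"

```text
t: 39.43
tool_pos: [0.6699, 0.3072, 0.6399]
tool_rot: [2.184, 2.258, -0.0]
contact_force: [-0.2, -0.4, 1.0]
opening: 0.085
grip_force: 0.0
```

```bash
python3 - <<'E'
from h import *
to(.672,.308,.462,92)
for n in('side','scene'):
  p=shot(n)
  for c,w,a in triv(p,.008,.02,(.4,.69,-.2,.42)): print(n,c.round(4),w.round(4),round(a,1))
  if n=='scene': cv2.imwrite('pics/end.png',p['img'])
  for d in eyes.outline_of('turner',p)[:1]: print(d['confidence'],d['box'])
E
```

```text
t39.4 pos [0.6699 0.3072 0.6399] head 91.89 tilt [ 0. -0. -1.] -> move [0.0008 0.0021 0.1779] roll -0.0019 F [-0.2 -0.4  1. ] open 0.0850 grip 0.0 q6 0.30
side [0.559 0.179] [0.092 0.088] 0.0
side [0.564  0.0508] [0.0916 0.0903] -3.2
side [0.568  0.3038] [0.0923 0.0924] -3.0
0.77 [169.4, 235.3, 197.7, 326.9]
scene [0.559 0.174] [0.09  0.092] 0.0
scene [0.565 0.046] [0.09  0.092] 0.0
scene [0.566 0.3  ] [0.09  0.094] 0.0
0.79 [369.2, 182.4, 425.5, 206.7]
```

View pics/end.png

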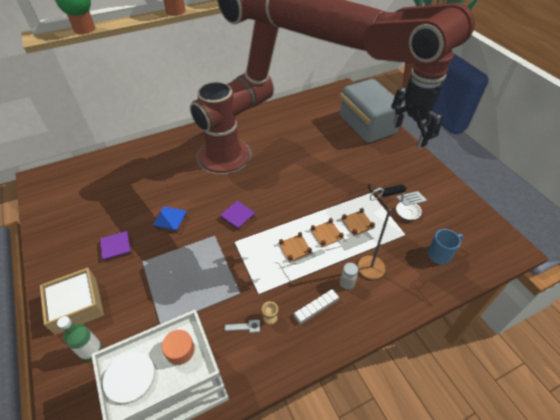

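Request:
apply_moves --pt "0.085 0 0 0 0" --pt "0.085 0 0 0 0" --pt "0.085 0 0 0 0" --pt "0.085 0 0 0 0" --pt "0.085 0 0 0 0" --pt "0.085 0 0 0 0" --pt "0.085 0 0 0 0" --pt "0.085 0 0 0 0" --pt "0.085 0 0 0 0" --pt "0.085 0 0 0 0" --pt "0.085 0 0 0 0" --pt "0.085 0 0 0 0"

```text
t: 40.63
tool_pos: [0.6699, 0.3072, 0.6399]
tool_rot: [-2.184, -2.258, -0.0]
contact_force: [-0.2, -0.1, -0.3]
opening: 0.0851
grip_force: 0.0
```

Request:
apply_moves --pt "0.085 0 0 0 0" --pt "0.085 0 0 0 0" --pt "0.085 0 0 0 0" --pt "0.085 0 0 0 0" --pt "0.085 0 0 0 0" --pt "0.085 0 0 0 0" --pt "0.085 0 0 0 0" --pt "0.085 0 0 0 0" --pt "0.085 0 0 0 0" --pt "0.085 0 0 0 0" --pt "0.085 0 0 0 0" --pt "0.085 0 0 0 0"

```text
t: 41.63
tool_pos: [0.6699, 0.3072, 0.6399]
tool_rot: [-2.184, -2.258, -0.0]
contact_force: [0.2, -0.5, -0.1]
opening: 0.085
grip_force: 0.0
```

```bash
cat > sw.py <<'E'
from h import *
for i in range(12):
  p=shot('side'); A=pts(p,np.ones((420,560),bool)); k=(abs(A[:,0]-.672)<.035)&(A[:,1]>-.02)&(A[:,1]<.5)&(A[:,2]>.03)&(A[:,2]<.4); P=A[k]
  print(round(telemetry.get_obs()['t'],2),k.sum(),P.mean(0).round(3),P[:,1].min().round(3),P[:,1].max().round(3),P[:,2].min().round(3),P[:,2].max().round(3))
E
python3 sw.py
```

```text
41.68 940 [0.669 0.285 0.167] 0.219 0.326 0.052 0.312
41.73 764 [0.67  0.241 0.166] 0.209 0.275 0.038 0.311
41.78 603 [0.673 0.202 0.182] 0.159 0.252 0.049 0.313
41.83 485 [0.674 0.176 0.204] 0.099 0.248 0.077 0.314
41.88 396 [0.674 0.166 0.227] 0.054 0.247 0.107 0.316
41.93 340 [0.674 0.165 0.243] 0.037 0.249 0.133 0.318
41.98 331 [0.674 0.165 0.246] 0.033 0.247 0.139 0.32
42.03 358 [0.674 0.165 0.236] 0.046 0.247 0.124 0.319
42.08 430 [0.674 0.17  0.215] 0.077 0.247 0.093 0.315
42.13 541 [0.674 0.189 0.194] 0.128 0.251 0.061 0.313
42.18 682 [0.672 0.221 0.172] 0.184 0.255 0.04 0.313
42.23 858 [0.67  0.264 0.165] 0.213 0.294 0.042 0.314
```

Request:
apply_moves --pt "0.085 0 0 0 0" --pt "0.085 0 0 0 0" --pt "0.085 0 0 0 0" --pt "0.085 0 0 0 0" --pt "0.085 0 0 0 0" --pt "0.085 0 0 0 0" --pt "0.085 0 0 0 0" --pt "0.085 0 0 0 0" --pt "0.085 0 0 0 0" --pt "0.085 0 0 0 0" --pt "0.085 0 0 0 0" --pt "0.085 0 0 0 0"

```text
t: 43.23
tool_pos: [0.6699, 0.3072, 0.6399]
tool_rot: [2.184, 2.258, 0.0]
contact_force: [0.3, -0.1, -0.5]
opening: 0.085
grip_force: 0.0
```

Request:
apply_moves --pt "0.085 0 0 0 0" --pt "0.085 0 0 0 0" --pt "0.085 0 0 0 0" --pt "0.085 0 0 0 0" --pt "0.085 0 0 0 0" --pt "0.085 0 0 0 0" --pt "0.085 0 0 0 0" --pt "0.085 0 0 0 0" --pt "0.085 0 0 0 0" --pt "0.085 0 0 0 0" --pt "0.085 0 0 0 0" --pt "0.085 0 0 0 0"

```text
t: 44.23
tool_pos: [0.6699, 0.3072, 0.6399]
tool_rot: [2.184, 2.258, 0.0]
contact_force: [-0.0, -0.3, -0.1]
opening: 0.0849
grip_force: 0.0
```

Request:
apply_moves --pt "0.085 0 0 0 0" --pt "0.085 0 0 0 0" --pt "0.085 0 0 0 0" --pt "0.085 0 0 0 0" --pt "0.085 0 0 0 0" --pt "0.085 0 0 0 0" --pt "0.085 0 0 0 0" --pt "0.085 0 0 0 0" --pt "0.085 0 0 0 0" --pt "0.085 0 0 0 0" --pt "0.085 0 0 0 0" --pt "0.085 0 0 0 0"

```text
t: 45.23
tool_pos: [0.6699, 0.3071, 0.6399]
tool_rot: [2.185, 2.258, 0.0]
contact_force: [-0.4, 0.5, -0.1]
opening: 0.0851
grip_force: 0.0
```

Request:
apply_moves --pt "0.085 0 0 0 0" --pt "0.085 0 0 0 0" --pt "0.085 0 0 0 0" --pt "0.085 0 0 0 0" --pt "0.085 0 0 0 0" --pt "0.085 0 0 0 0" --pt "0.085 0 0 0 0" --pt "0.085 0 0 0 0" --pt "0.085 0 0 0 0" --pt "0.085 0 0 0 0" --pt "0.085 0 0 0 0" --pt "0.085 0 0 0 0"

```text
t: 46.23
tool_pos: [0.6699, 0.3072, 0.6399]
tool_rot: [-2.184, -2.258, 0.0]
contact_force: [0.5, -0.3, -0.1]
opening: 0.0849
grip_force: 0.0
```

Request:
apply_moves --pt "0.085 0 0 0 0" --pt "0.085 0 0 0 0" --pt "0.085 0 0 0 0" --pt "0.085 0 0 0 0" --pt "0.085 0 0 0 0" --pt "0.085 0 0 0 0" --pt "0.085 0 0 0 0" --pt "0.085 0 0 0 0" --pt "0.085 0 0 0 0" --pt "0.085 0 0 0 0" --pt "0.085 0 0 0 0" --pt "0.085 0 0 0 0"

```text
t: 47.23
tool_pos: [0.6699, 0.3071, 0.6399]
tool_rot: [2.184, 2.258, 0.0]
contact_force: [0.9, -0.5, 0.3]
opening: 0.0851
grip_force: 0.0
```

Request:
apply_moves --pt "0.085 0 0 0 0" --pt "0.085 0 0 0 0" --pt "0.085 0 0 0 0" --pt "0.085 0 0 0 0" --pt "0.085 0 0 0 0" --pt "0.085 0 0 0 0" --pt "0.085 0 0 0 0" --pt "0.085 0 0 0 0" --pt "0.085 0 0 0 0" --pt "0.085 0 0 0 0" --pt "0.085 0 0 0 0" --pt "0.085 0 0 0 0"

```text
t: 48.23
tool_pos: [0.6699, 0.3071, 0.6399]
tool_rot: [-2.185, -2.258, 0.0]
contact_force: [0.6, -0.8, -0.1]
opening: 0.0847
grip_force: 0.0
```

Request:
apply_moves --pt "0.085 0 0 0 0" --pt "0.085 0 0 0 0" --pt "0.085 0 0 0 0" --pt "0.085 0 0 0 0" --pt "0.085 0 0 0 0" --pt "0.085 0 0 0 0" --pt "0.085 0 0 0 0" --pt "0.085 0 0 0 0" --pt "0.085 0 0 0 0" --pt "0.085 0 0 0 0" --pt "0.085 0 0 0 0" --pt "0.085 0 0 0 0"

```text
t: 49.23
tool_pos: [0.6699, 0.3071, 0.6399]
tool_rot: [2.184, 2.258, 0.0]
contact_force: [0.4, -0.2, 0.3]
opening: 0.0851
grip_force: 0.0
```

Request:
apply_moves --pt "0.085 0 0 0 0" --pt "0.085 0 0 0 0" --pt "0.085 0 0 0 0" --pt "0.085 0 0 0 0" --pt "0.085 0 0 0 0" --pt "0.085 0 0 0 0" --pt "0.085 0 0 0 0" --pt "0.085 0 0 0 0" --pt "0.085 0 0 0 0" --pt "0.085 0 0 0 0" --pt "0.085 0 0 0 0" --pt "0.085 0 0 0 0"

```text
t: 50.23
tool_pos: [0.6699, 0.3072, 0.6399]
tool_rot: [-2.184, -2.258, -0.0]
contact_force: [-0.5, 0.2, -0.5]
opening: 0.0851
grip_force: 0.0
```

Request:
apply_moves --pt "0.085 0 0 0 0" --pt "0.085 0 0 0 0" --pt "0.085 0 0 0 0" --pt "0.085 0 0 0 0" --pt "0.085 0 0 0 0" --pt "0.085 0 0 0 0" --pt "0.085 0 0 0 0" --pt "0.085 0 0 0 0" --pt "0.085 0 0 0 0" --pt "0.085 0 0 0 0" --pt "0.085 0 0 0 0" --pt "0.085 0 0 0 0"

```text
t: 51.23
tool_pos: [0.6699, 0.3071, 0.6399]
tool_rot: [-2.184, -2.258, -0.0]
contact_force: [0.7, -0.5, -0.6]
opening: 0.0849
grip_force: 0.0
```

Request:
apply_moves --pt "0.085 0 0 0 0" --pt "0.085 0 0 0 0" --pt "0.085 0 0 0 0" --pt "0.085 0 0 0 0" --pt "0.085 0 0 0 0" --pt "0.085 0 0 0 0" --pt "0.085 0 0 0 0" --pt "0.085 0 0 0 0" --pt "0.085 0 0 0 0" --pt "0.085 0 0 0 0" --pt "0.085 0 0 0 0" --pt "0.085 0 0 0 0"

```text
t: 52.23
tool_pos: [0.6699, 0.3072, 0.6399]
tool_rot: [-2.184, -2.258, -0.0]
contact_force: [-0.9, 0.3, -0.3]
opening: 0.0851
grip_force: 0.0
```

```bash
python3 sw.py
```

```text
52.28 588 [0.677 0.201 0.183] 0.157 0.251 0.05 0.312
52.33 466 [0.679 0.185 0.206] 0.11 0.249 0.074 0.315
52.38 388 [0.679 0.175 0.22 ] 0.078 0.247 0.089 0.315
52.43 368 [0.68  0.173 0.228] 0.064 0.248 0.102 0.316
52.48 375 [0.68  0.174 0.227] 0.065 0.247 0.101 0.316
52.53 403 [0.679 0.178 0.216] 0.086 0.248 0.085 0.314
52.58 486 [0.679 0.189 0.2  ] 0.12 0.251 0.065 0.313
52.63 613 [0.676 0.209 0.178] 0.17 0.252 0.046 0.312
52.68 756 [0.672 0.241 0.166] 0.212 0.275 0.038 0.311
52.73 915 [0.667 0.277 0.166] 0.215 0.314 0.047 0.313
52.78 1024 [0.663 0.308 0.176] 0.223 0.367 0.07 0.312
52.83 1023 [0.66  0.328 0.193] 0.224 0.405 0.098 0.315
```

Request:
apply_moves --pt "0.085 0 0 0 0" --pt "0.085 0 0 0 0" --pt "0.085 0 0 0 0" --pt "0.085 0 0 0 0" --pt "0.085 0 0 0 0" --pt "0.085 0 0 0 0" --pt "0.085 0 0 0 0" --pt "0.085 0 0 0 0" --pt "0.085 0 0 0 0" --pt "0.085 0 0 0 0" --pt "0.085 0 0 0 0" --pt "0.085 0 0 0 0"

```text
t: 53.83
tool_pos: [0.6699, 0.3071, 0.6399]
tool_rot: [-2.184, -2.258, -0.0]
contact_force: [-0.9, 0.3, 1.1]
opening: 0.085
grip_force: 0.0
```

Request:
apply_moves --pt "0.085 0 0 0 0" --pt "0.085 0 0 0 0" --pt "0.085 0 0 0 0" --pt "0.085 0 0 0 0" --pt "0.085 0 0 0 0" --pt "0.085 0 0 0 0" --pt "0.085 0 0 0 0" --pt "0.085 0 0 0 0" --pt "0.085 0 0 0 0" --pt "0.085 0 0 0 0" --pt "0.085 0 0 0 0" --pt "0.085 0 0 0 0"

```text
t: 54.83
tool_pos: [0.6699, 0.3071, 0.6398]
tool_rot: [-2.185, -2.258, 0.0]
contact_force: [0.3, -0.1, -0.1]
opening: 0.0851
grip_force: 0.0
```

Request:
apply_moves --pt "0.085 0 0 0 0" --pt "0.085 0 0 0 0" --pt "0.085 0 0 0 0" --pt "0.085 0 0 0 0" --pt "0.085 0 0 0 0" --pt "0.085 0 0 0 0" --pt "0.085 0 0 0 0" --pt "0.085 0 0 0 0" --pt "0.085 0 0 0 0" --pt "0.085 0 0 0 0" --pt "0.085 0 0 0 0" --pt "0.085 0 0 0 0"

```text
t: 55.83
tool_pos: [0.6699, 0.3072, 0.6399]
tool_rot: [-2.184, -2.258, -0.0]
contact_force: [0.6, 0.9, 0.1]
opening: 0.0852
grip_force: 0.0
```

Request:
apply_moves --pt "0.085 0 0 0 0" --pt "0.085 0 0 0 0" --pt "0.085 0 0 0 0" --pt "0.085 0 0 0 0" --pt "0.085 0 0 0 0" --pt "0.085 0 0 0 0" --pt "0.085 0 0 0 0" --pt "0.085 0 0 0 0" --pt "0.085 0 0 0 0" --pt "0.085 0 0 0 0" --pt "0.085 0 0 0 0" --pt "0.085 0 0 0 0"

```text
t: 56.83
tool_pos: [0.6699, 0.3072, 0.6399]
tool_rot: [-2.184, -2.258, -0.0]
contact_force: [-0.4, 0.1, -0.3]
opening: 0.0849
grip_force: 0.0
```

Request:
apply_moves --pt "0.085 0 0 0 0" --pt "0.085 0 0 0 0" --pt "0.085 0 0 0 0" --pt "0.085 0 0 0 0" --pt "0.085 0 0 0 0" --pt "0.085 0 0 0 0" --pt "0.085 0 0 0 0" --pt "0.085 0 0 0 0" --pt "0.085 0 0 0 0" --pt "0.085 0 0 0 0" --pt "0.085 0 0 0 0" --pt "0.085 0 0 0 0"

```text
t: 57.83
tool_pos: [0.6699, 0.3071, 0.6399]
tool_rot: [-2.184, -2.258, 0.0]
contact_force: [-0.3, 0.1, -0.3]
opening: 0.0852
grip_force: 0.0
```

Request:
apply_moves --pt "0.085 0 0 0 0" --pt "0.085 0 0 0 0" --pt "0.085 0 0 0 0" --pt "0.085 0 0 0 0" --pt "0.085 0 0 0 0" --pt "0.085 0 0 0 0" --pt "0.085 0 0 0 0" --pt "0.085 0 0 0 0" --pt "0.085 0 0 0 0" --pt "0.085 0 0 0 0" --pt "0.085 0 0 0 0" --pt "0.085 0 0 0 0"

```text
t: 58.83
tool_pos: [0.6699, 0.3071, 0.6399]
tool_rot: [2.185, 2.258, 0.0]
contact_force: [0.6, -0.2, -0.3]
opening: 0.0851
grip_force: 0.0
```

Request:
apply_moves --pt "0.085 0 0 0 0" --pt "0.085 0 0 0 0" --pt "0.085 0 0 0 0" --pt "0.085 0 0 0 0" --pt "0.085 0 0 0 0" --pt "0.085 0 0 0 0" --pt "0.085 0 0 0 0" --pt "0.085 0 0 0 0" --pt "0.085 0 0 0 0" --pt "0.085 0 0 0 0" --pt "0.085 0 0 0 0" --pt "0.085 0 0 0 0"

```text
t: 59.83
tool_pos: [0.6699, 0.3071, 0.6399]
tool_rot: [-2.185, -2.258, 0.0]
contact_force: [-0.1, 0.2, 0.8]
opening: 0.085
grip_force: 0.0
```

Request:
apply_moves --pt "0.085 0 0 0 0" --pt "0.085 0 0 0 0" --pt "0.085 0 0 0 0" --pt "0.085 0 0 0 0" --pt "0.085 0 0 0 0" --pt "0.085 0 0 0 0" --pt "0.085 0 0 0 0" --pt "0.085 0 0 0 0" --pt "0.085 0 0 0 0" --pt "0.085 0 0 0 0" --pt "0.085 0 0 0 0" --pt "0.085 0 0 0 0"

```text
t: 60.83
tool_pos: [0.6699, 0.3071, 0.6399]
tool_rot: [-2.184, -2.258, -0.0]
contact_force: [-0.5, -0.4, -0.0]
opening: 0.0848
grip_force: 0.0
```

Request:
apply_moves --pt "0.085 0 0 0 0" --pt "0.085 0 0 0 0" --pt "0.085 0 0 0 0" --pt "0.085 0 0 0 0" --pt "0.085 0 0 0 0" --pt "0.085 0 0 0 0" --pt "0.085 0 0 0 0" --pt "0.085 0 0 0 0" --pt "0.085 0 0 0 0" --pt "0.085 0 0 0 0" --pt "0.085 0 0 0 0" --pt "0.085 0 0 0 0"

```text
t: 61.83
tool_pos: [0.6699, 0.3071, 0.6399]
tool_rot: [-2.185, -2.258, -0.0]
contact_force: [-0.4, 0.5, -0.0]
opening: 0.0853
grip_force: 0.0
```

Request:
apply_moves --pt "0.085 0 0 0 0" --pt "0.085 0 0 0 0" --pt "0.085 0 0 0 0" --pt "0.085 0 0 0 0" --pt "0.085 0 0 0 0" --pt "0.085 0 0 0 0" --pt "0.085 0 0 0 0" --pt "0.085 0 0 0 0" --pt "0.085 0 0 0 0" --pt "0.085 0 0 0 0" --pt "0.085 0 0 0 0" --pt "0.085 0 0 0 0"

```text
t: 62.83
tool_pos: [0.6699, 0.3071, 0.6399]
tool_rot: [2.184, 2.258, 0.0]
contact_force: [0.2, -0.4, -0.0]
opening: 0.0854
grip_force: 0.0
```

Request:
apply_moves --pt "0.085 0 0 0 0" --pt "0.085 0 0 0 0" --pt "0.085 0 0 0 0" --pt "0.085 0 0 0 0" --pt "0.085 0 0 0 0" --pt "0.085 0 0 0 0" --pt "0.085 0 0 0 0" --pt "0.085 0 0 0 0" --pt "0.085 0 0 0 0" --pt "0.085 0 0 0 0" --pt "0.085 0 0 0 0" --pt "0.085 0 0 0 0"

```text
t: 63.83
tool_pos: [0.6699, 0.3072, 0.6399]
tool_rot: [-2.184, -2.258, 0.0]
contact_force: [0.6, -0.2, 0.1]
opening: 0.085
grip_force: 0.0
```

Request:
apply_moves --pt "0.085 0 0 0 0" --pt "0.085 0 0 0 0" --pt "0.085 0 0 0 0" --pt "0.085 0 0 0 0" --pt "0.085 0 0 0 0" --pt "0.085 0 0 0 0" --pt "0.085 0 0 0 0" --pt "0.085 0 0 0 0" --pt "0.085 0 0 0 0" --pt "0.085 0 0 0 0" --pt "0.085 0 0 0 0" --pt "0.085 0 0 0 0"

```text
t: 64.83
tool_pos: [0.6699, 0.3071, 0.6399]
tool_rot: [-2.184, -2.258, -0.0]
contact_force: [-0.4, 0.1, 1.2]
opening: 0.0849
grip_force: 0.0
```

Request:
apply_moves --pt "0.085 0 0 0 0" --pt "0.085 0 0 0 0" --pt "0.085 0 0 0 0" --pt "0.085 0 0 0 0" --pt "0.085 0 0 0 0" --pt "0.085 0 0 0 0" --pt "0.085 0 0 0 0" --pt "0.085 0 0 0 0" --pt "0.085 0 0 0 0" --pt "0.085 0 0 0 0" --pt "0.085 0 0 0 0" --pt "0.085 0 0 0 0"

```text
t: 65.83
tool_pos: [0.6699, 0.3072, 0.6399]
tool_rot: [-2.184, -2.258, 0.0]
contact_force: [-0.6, -0.6, 0.7]
opening: 0.0851
grip_force: 0.0
```

Request:
apply_moves --pt "0.085 0 0 0 0" --pt "0.085 0 0 0 0" --pt "0.085 0 0 0 0" --pt "0.085 0 0 0 0" --pt "0.085 0 0 0 0" --pt "0.085 0 0 0 0" --pt "0.085 0 0 0 0" --pt "0.085 0 0 0 0" --pt "0.085 0 0 0 0" --pt "0.085 0 0 0 0" --pt "0.085 0 0 0 0" --pt "0.085 0 0 0 0"

```text
t: 66.83
tool_pos: [0.6699, 0.3071, 0.6399]
tool_rot: [-2.184, -2.258, 0.0]
contact_force: [0.0, -0.2, -0.2]
opening: 0.085
grip_force: 0.0
```

Request:
apply_moves --pt "0.085 0 0 0 0" --pt "0.085 0 0 0 0" --pt "0.085 0 0 0 0" --pt "0.085 0 0 0 0" --pt "0.085 0 0 0 0" --pt "0.085 0 0 0 0" --pt "0.085 0 0 0 0" --pt "0.085 0 0 0 0" --pt "0.085 0 0 0 0" --pt "0.085 0 0 0 0" --pt "0.085 0 0 0 0" --pt "0.085 0 0 0 0"

```text
t: 67.83
tool_pos: [0.6699, 0.3072, 0.6399]
tool_rot: [2.184, 2.258, 0.0]
contact_force: [0.5, 0.3, -0.2]
opening: 0.085
grip_force: 0.0
```

```bash
python3 sw.py
```

```text
67.88 1031 [0.668 0.318 0.171] 0.223 0.381 0.076 0.312
67.93 988 [0.671 0.307 0.166] 0.221 0.365 0.063 0.313
67.98 930 [0.674 0.287 0.162] 0.221 0.333 0.052 0.313
68.03 813 [0.677 0.264 0.159] 0.217 0.293 0.04 0.314
68.08 731 [0.677 0.239 0.166] 0.205 0.271 0.041 0.312
68.13 627 [0.677 0.217 0.175] 0.178 0.253 0.042 0.312
68.18 556 [0.676 0.2   0.185] 0.151 0.253 0.048 0.312
68.23 511 [0.674 0.189 0.192] 0.123 0.251 0.06 0.313
68.28 510 [0.673 0.184 0.197] 0.115 0.25 0.066 0.313
68.33 522 [0.671 0.186 0.197] 0.116 0.25 0.068 0.313
68.38 545 [0.668 0.19  0.19 ] 0.129 0.251 0.061 0.313
68.43 603 [0.666 0.202 0.18 ] 0.157 0.253 0.048 0.312
```

Request:
apply_moves --pt "0.085 0 0 0 0" --pt "0.085 0 0 0 0" --pt "0.085 0 0 0 0" --pt "0.085 0 0 0 0" --pt "0.085 0 0 0 0" --pt "0.085 0 0 0 0" --pt "0.085 0 0 0 0" --pt "0.085 0 0 0 0" --pt "0.085 0 0 0 0" --pt "0.085 0 0 0 0" --pt "0.085 0 0 0 0" --pt "0.085 0 0 0 0"

```text
t: 69.43
tool_pos: [0.6699, 0.3072, 0.6399]
tool_rot: [2.184, 2.258, 0.0]
contact_force: [0.4, 0.4, 0.4]
opening: 0.0851
grip_force: 0.0
```

Request:
apply_moves --pt "0.085 0 0 0 0" --pt "0.085 0 0 0 0" --pt "0.085 0 0 0 0" --pt "0.085 0 0 0 0" --pt "0.085 0 0 0 0" --pt "0.085 0 0 0 0" --pt "0.085 0 0 0 0" --pt "0.085 0 0 0 0" --pt "0.085 0 0 0 0" --pt "0.085 0 0 0 0" --pt "0.085 0 0 0 0" --pt "0.085 0 0 0 0"

```text
t: 70.43
tool_pos: [0.6699, 0.3072, 0.6399]
tool_rot: [-2.184, -2.258, -0.0]
contact_force: [1.1, 0.6, 1.3]
opening: 0.0848
grip_force: 0.0
```

Request:
apply_moves --pt "0.085 0 0 0 0" --pt "0.085 0 0 0 0" --pt "0.085 0 0 0 0" --pt "0.085 0 0 0 0" --pt "0.085 0 0 0 0" --pt "0.085 0 0 0 0" --pt "0.085 0 0 0 0" --pt "0.085 0 0 0 0" --pt "0.085 0 0 0 0" --pt "0.085 0 0 0 0" --pt "0.085 0 0 0 0" --pt "0.085 0 0 0 0"

```text
t: 71.43
tool_pos: [0.6699, 0.3071, 0.6399]
tool_rot: [2.185, 2.258, 0.0]
contact_force: [-0.5, 0.8, -0.1]
opening: 0.0852
grip_force: 0.0
```

Request:
apply_moves --pt "0.085 0 0 0 0" --pt "0.085 0 0 0 0" --pt "0.085 0 0 0 0" --pt "0.085 0 0 0 0" --pt "0.085 0 0 0 0" --pt "0.085 0 0 0 0" --pt "0.085 0 0 0 0" --pt "0.085 0 0 0 0" --pt "0.085 0 0 0 0" --pt "0.085 0 0 0 0" --pt "0.085 0 0 0 0" --pt "0.085 0 0 0 0"

```text
t: 72.43
tool_pos: [0.6699, 0.3071, 0.6399]
tool_rot: [2.184, 2.258, 0.0]
contact_force: [-0.4, -1.1, 0.2]
opening: 0.085
grip_force: 0.0
```

Request:
apply_moves --pt "0.085 0 0 0 0" --pt "0.085 0 0 0 0" --pt "0.085 0 0 0 0" --pt "0.085 0 0 0 0" --pt "0.085 0 0 0 0" --pt "0.085 0 0 0 0" --pt "0.085 0 0 0 0" --pt "0.085 0 0 0 0" --pt "0.085 0 0 0 0" --pt "0.085 0 0 0 0" --pt "0.085 0 0 0 0" --pt "0.085 0 0 0 0"

```text
t: 73.43
tool_pos: [0.6699, 0.3071, 0.6399]
tool_rot: [-2.184, -2.258, -0.0]
contact_force: [0.4, -0.7, 0.5]
opening: 0.0852
grip_force: 0.0
```

Request:
apply_moves --pt "0.085 0 0 0 0" --pt "0.085 0 0 0 0" --pt "0.085 0 0 0 0" --pt "0.085 0 0 0 0" --pt "0.085 0 0 0 0" --pt "0.085 0 0 0 0" --pt "0.085 0 0 0 0" --pt "0.085 0 0 0 0" --pt "0.085 0 0 0 0" --pt "0.085 0 0 0 0" --pt "0.085 0 0 0 0" --pt "0.085 0 0 0 0"

```text
t: 74.43
tool_pos: [0.6699, 0.3072, 0.6399]
tool_rot: [-2.184, -2.258, 0.0]
contact_force: [-0.6, -0.2, -0.3]
opening: 0.0848
grip_force: 0.0
```

Request:
apply_moves --pt "0.085 0 0 0 0" --pt "0.085 0 0 0 0" --pt "0.085 0 0 0 0" --pt "0.085 0 0 0 0" --pt "0.085 0 0 0 0" --pt "0.085 0 0 0 0" --pt "0.085 0 0 0 0" --pt "0.085 0 0 0 0" --pt "0.085 0 0 0 0" --pt "0.085 0 0 0 0" --pt "0.085 0 0 0 0" --pt "0.085 0 0 0 0"

```text
t: 75.43
tool_pos: [0.6699, 0.3071, 0.6399]
tool_rot: [-2.185, -2.258, 0.0]
contact_force: [-0.9, 0.1, -0.1]
opening: 0.0847
grip_force: 0.0
```

Request:
apply_moves --pt "0.085 0 0 0 0" --pt "0.085 0 0 0 0" --pt "0.085 0 0 0 0" --pt "0.085 0 0 0 0" --pt "0.085 0 0 0 0" --pt "0.085 0 0 0 0" --pt "0.085 0 0 0 0" --pt "0.085 0 0 0 0" --pt "0.085 0 0 0 0" --pt "0.085 0 0 0 0" --pt "0.085 0 0 0 0" --pt "0.085 0 0 0 0"

```text
t: 76.43
tool_pos: [0.6699, 0.3072, 0.6399]
tool_rot: [2.184, 2.258, 0.0]
contact_force: [0.6, -0.2, -0.4]
opening: 0.0853
grip_force: 0.0
```

Request:
apply_moves --pt "0.085 0 0 0 0" --pt "0.085 0 0 0 0" --pt "0.085 0 0 0 0" --pt "0.085 0 0 0 0" --pt "0.085 0 0 0 0" --pt "0.085 0 0 0 0" --pt "0.085 0 0 0 0" --pt "0.085 0 0 0 0" --pt "0.085 0 0 0 0" --pt "0.085 0 0 0 0" --pt "0.085 0 0 0 0" --pt "0.085 0 0 0 0"

```text
t: 77.43
tool_pos: [0.6699, 0.3071, 0.6399]
tool_rot: [2.185, 2.258, 0.0]
contact_force: [-0.6, 0.5, 0.5]
opening: 0.0851
grip_force: 0.0
```

Request:
apply_moves --pt "0.085 0 0 0 0" --pt "0.085 0 0 0 0" --pt "0.085 0 0 0 0" --pt "0.085 0 0 0 0" --pt "0.085 0 0 0 0" --pt "0.085 0 0 0 0" --pt "0.085 0 0 0 0" --pt "0.085 0 0 0 0" --pt "0.085 0 0 0 0" --pt "0.085 0 0 0 0" --pt "0.085 0 0 0 0" --pt "0.085 0 0 0 0"

```text
t: 78.43
tool_pos: [0.6699, 0.3072, 0.6399]
tool_rot: [2.184, 2.258, 0.0]
contact_force: [0.6, -0.0, -0.1]
opening: 0.0849
grip_force: 0.0
```

Request:
apply_moves --pt "0.085 0 0 0 0" --pt "0.085 0 0 0 0" --pt "0.085 0 0 0 0" --pt "0.085 0 0 0 0" --pt "0.085 0 0 0 0" --pt "0.085 0 0 0 0" --pt "0.085 0 0 0 0" --pt "0.085 0 0 0 0" --pt "0.085 0 0 0 0" --pt "0.085 0 0 0 0" --pt "0.085 0 0 0 0" --pt "0.085 0 0 0 0"

```text
t: 79.43
tool_pos: [0.6699, 0.3071, 0.6399]
tool_rot: [-2.184, -2.258, 0.0]
contact_force: [-0.3, 0.5, 1.0]
opening: 0.0849
grip_force: 0.0
```

Request:
apply_moves --pt "0.085 0 0 0 0" --pt "0.085 0 0 0 0" --pt "0.085 0 0 0 0" --pt "0.085 0 0 0 0" --pt "0.085 0 0 0 0" --pt "0.085 0 0 0 0" --pt "0.085 0 0 0 0" --pt "0.085 0 0 0 0" --pt "0.085 0 0 0 0" --pt "0.085 0 0 0 0" --pt "0.085 0 0 0 0" --pt "0.085 0 0 0 0"

```text
t: 80.43
tool_pos: [0.6699, 0.3071, 0.6399]
tool_rot: [-2.185, -2.258, -0.0]
contact_force: [-0.1, -0.4, -0.4]
opening: 0.0847
grip_force: 0.0
```

Request:
apply_moves --pt "0.085 0 0 0 0" --pt "0.085 0 0 0 0" --pt "0.085 0 0 0 0" --pt "0.085 0 0 0 0" --pt "0.085 0 0 0 0" --pt "0.085 0 0 0 0" --pt "0.085 0 0 0 0" --pt "0.085 0 0 0 0" --pt "0.085 0 0 0 0" --pt "0.085 0 0 0 0" --pt "0.085 0 0 0 0" --pt "0.085 0 0 0 0"

```text
t: 81.43
tool_pos: [0.6699, 0.3071, 0.6399]
tool_rot: [-2.185, -2.258, -0.0]
contact_force: [0.3, 0.4, -0.3]
opening: 0.0848
grip_force: 0.0
```

Request:
apply_moves --pt "0.085 0 0 0 0" --pt "0.085 0 0 0 0" --pt "0.085 0 0 0 0" --pt "0.085 0 0 0 0" --pt "0.085 0 0 0 0" --pt "0.085 0 0 0 0" --pt "0.085 0 0 0 0" --pt "0.085 0 0 0 0" --pt "0.085 0 0 0 0" --pt "0.085 0 0 0 0" --pt "0.085 0 0 0 0" --pt "0.085 0 0 0 0"

```text
t: 82.43
tool_pos: [0.6699, 0.3072, 0.6399]
tool_rot: [-2.184, -2.258, -0.0]
contact_force: [0.5, -0.3, 0.4]
opening: 0.0849
grip_force: 0.0
```

Request:
apply_moves --pt "0.085 0 0 0 0" --pt "0.085 0 0 0 0" --pt "0.085 0 0 0 0" --pt "0.085 0 0 0 0" --pt "0.085 0 0 0 0" --pt "0.085 0 0 0 0" --pt "0.085 0 0 0 0" --pt "0.085 0 0 0 0" --pt "0.085 0 0 0 0" --pt "0.085 0 0 0 0" --pt "0.085 0 0 0 0" --pt "0.085 0 0 0 0"

```text
t: 83.43
tool_pos: [0.6699, 0.3071, 0.6399]
tool_rot: [2.185, 2.258, 0.0]
contact_force: [-0.0, -0.4, -0.3]
opening: 0.0851
grip_force: 0.0
```

Request:
apply_moves --pt "0.085 0 0 0 0" --pt "0.085 0 0 0 0" --pt "0.085 0 0 0 0" --pt "0.085 0 0 0 0" --pt "0.085 0 0 0 0" --pt "0.085 0 0 0 0" --pt "0.085 0 0 0 0" --pt "0.085 0 0 0 0" --pt "0.085 0 0 0 0" --pt "0.085 0 0 0 0" --pt "0.085 0 0 0 0" --pt "0.085 0 0 0 0"

```text
t: 84.43
tool_pos: [0.6699, 0.3071, 0.6399]
tool_rot: [-2.184, -2.258, 0.0]
contact_force: [-0.4, 0.4, 0.1]
opening: 0.0851
grip_force: 0.0
```

Request:
apply_moves --pt "0.085 0 0 0 0" --pt "0.085 0 0 0 0" --pt "0.085 0 0 0 0" --pt "0.085 0 0 0 0" --pt "0.085 0 0 0 0" --pt "0.085 0 0 0 0" --pt "0.085 0 0 0 0" --pt "0.085 0 0 0 0" --pt "0.085 0 0 0 0" --pt "0.085 0 0 0 0" --pt "0.085 0 0 0 0" --pt "0.085 0 0 0 0"

```text
t: 85.43
tool_pos: [0.6699, 0.3072, 0.6399]
tool_rot: [2.184, 2.258, 0.0]
contact_force: [-0.6, 0.0, 0.1]
opening: 0.0851
grip_force: 0.0
```

Request:
apply_moves --pt "0.085 0 0 0 0" --pt "0.085 0 0 0 0" --pt "0.085 0 0 0 0" --pt "0.085 0 0 0 0" --pt "0.085 0 0 0 0" --pt "0.085 0 0 0 0" --pt "0.085 0 0 0 0" --pt "0.085 0 0 0 0" --pt "0.085 0 0 0 0" --pt "0.085 0 0 0 0" --pt "0.085 0 0 0 0" --pt "0.085 0 0 0 0"

```text
t: 86.43
tool_pos: [0.6699, 0.3071, 0.6399]
tool_rot: [2.185, 2.258, -0.0]
contact_force: [-0.6, 0.5, -0.1]
opening: 0.0847
grip_force: 0.0
```

Request:
apply_moves --pt "0.085 0 0 0 0" --pt "0.085 0 0 0 0" --pt "0.085 0 0 0 0" --pt "0.085 0 0 0 0" --pt "0.085 0 0 0 0" --pt "0.085 0 0 0 0" --pt "0.085 0 0 0 0" --pt "0.085 0 0 0 0" --pt "0.085 0 0 0 0" --pt "0.085 0 0 0 0" --pt "0.085 0 0 0 0" --pt "0.085 0 0 0 0"

```text
t: 87.43
tool_pos: [0.6699, 0.3072, 0.6399]
tool_rot: [2.184, 2.258, 0.0]
contact_force: [-0.1, 0.2, -0.2]
opening: 0.0849
grip_force: 0.0
```

Request:
apply_moves --pt "0.085 0 0 0 0" --pt "0.085 0 0 0 0" --pt "0.085 0 0 0 0" --pt "0.085 0 0 0 0" --pt "0.085 0 0 0 0" --pt "0.085 0 0 0 0" --pt "0.085 0 0 0 0" --pt "0.085 0 0 0 0" --pt "0.085 0 0 0 0" --pt "0.085 0 0 0 0" --pt "0.085 0 0 0 0" --pt "0.085 0 0 0 0"

```text
t: 88.43
tool_pos: [0.6699, 0.3071, 0.6399]
tool_rot: [2.185, 2.258, 0.0]
contact_force: [0.5, 0.1, 0.6]
opening: 0.0848
grip_force: 0.0
```

```bash
python3 sw.py
```

```text
88.48 333 [0.655 0.241 0.244] 0.201 0.263 0.09 0.313
88.53 342 [0.655 0.241 0.241] 0.202 0.266 0.09 0.312
88.58 415 [0.654 0.24  0.223] 0.202 0.266 0.067 0.312
88.63 569 [0.654 0.239 0.192] 0.204 0.27 0.042 0.312
88.68 742 [0.659 0.241 0.168] 0.208 0.273 0.04 0.312
88.73 764 [0.67  0.246 0.16 ] 0.215 0.279 0.039 0.314
88.78 678 [0.68  0.252 0.166] 0.22 0.281 0.036 0.313
88.83 519 [0.683 0.255 0.193] 0.216 0.285 0.042 0.315
88.88 415 [0.682 0.257 0.227] 0.219 0.287 0.043 0.313
88.93 380 [0.681 0.259 0.243] 0.22 0.289 0.103 0.313
88.98 369 [0.681 0.259 0.245] 0.219 0.289 0.103 0.312
89.03 412 [0.682 0.256 0.23 ] 0.218 0.285 0.052 0.312
```

```bash
cat > sw2.py <<'E'
from h import *
for i in range(8):
  p=shot('scene')
  A=pts(p,np.ones((420,560),bool)); k=(abs(A[:,0]-.66)<.13)&(abs(A[:,1]-.24)<.2)&(A[:,2]>.045)&(A[:,2]<.4)&~((A[:,0]>.73)); P=A[k]
  q=P[P[:,2]<.12]; r=P[P[:,2]>.265]
  print(round(telemetry.get_obs()['t'],2),len(q),q.mean(0).round(3) if len(q) else '',q[:,2].min().round(3) if len(q) else '',len(r))
E
python3 sw2.py
```

```text
89.08 99 [0.708 0.245 0.086] 0.045 124
89.13 113 [0.695 0.24  0.083] 0.045 112
89.18 103 [0.675 0.231 0.084] 0.047 116
89.23 98 [0.657 0.224 0.084] 0.045 109
89.28 96 [0.639 0.218 0.083] 0.045 109
89.33 93 [0.627 0.214 0.084] 0.046 107
89.38 86 [0.618 0.212 0.085] 0.047 111
89.43 86 [0.617 0.212 0.085] 0.046 112
```

Request:
apply_moves --pt "0.085 0 0 0 0" --pt "0.085 0 0 0 0" --pt "0.085 0 0 0 0" --pt "0.085 0 0 0 0" --pt "0.085 0 0 0 0" --pt "0.085 0 0 0 0" --pt "0.085 0 0 0 0" --pt "0.085 0 0 0 0" --pt "0.085 0 0 0 0" --pt "0.085 0 0 0 0" --pt "0.085 0 0 0 0" --pt "0.085 0 0 0 0"

```text
t: 90.43
tool_pos: [0.6699, 0.3072, 0.6399]
tool_rot: [-2.184, -2.258, -0.0]
contact_force: [0.0, -0.3, -0.1]
opening: 0.0851
grip_force: 0.0
```

Request:
apply_moves --pt "0.085 0 0 0 0" --pt "0.085 0 0 0 0" --pt "0.085 0 0 0 0" --pt "0.085 0 0 0 0" --pt "0.085 0 0 0 0" --pt "0.085 0 0 0 0" --pt "0.085 0 0 0 0" --pt "0.085 0 0 0 0" --pt "0.085 0 0 0 0" --pt "0.085 0 0 0 0" --pt "0.085 0 0 0 0" --pt "0.085 0 0 0 0"

```text
t: 91.43
tool_pos: [0.6699, 0.3071, 0.6399]
tool_rot: [2.184, 2.258, -0.0]
contact_force: [0.0, -0.3, 0.1]
opening: 0.0847
grip_force: 0.0
```

Request:
apply_moves --pt "0.085 0 0 0 0" --pt "0.085 0 0 0 0" --pt "0.085 0 0 0 0" --pt "0.085 0 0 0 0" --pt "0.085 0 0 0 0" --pt "0.085 0 0 0 0" --pt "0.085 0 0 0 0" --pt "0.085 0 0 0 0" --pt "0.085 0 0 0 0" --pt "0.085 0 0 0 0" --pt "0.085 0 0 0 0" --pt "0.085 0 0 0 0"

```text
t: 92.43
tool_pos: [0.6699, 0.3071, 0.6399]
tool_rot: [-2.185, -2.258, 0.0]
contact_force: [-0.5, -0.1, 0.6]
opening: 0.0849
grip_force: 0.0
```

Request:
apply_moves --pt "0.085 0 0 0 0" --pt "0.085 0 0 0 0" --pt "0.085 0 0 0 0" --pt "0.085 0 0 0 0" --pt "0.085 0 0 0 0" --pt "0.085 0 0 0 0" --pt "0.085 0 0 0 0" --pt "0.085 0 0 0 0" --pt "0.085 0 0 0 0" --pt "0.085 0 0 0 0" --pt "0.085 0 0 0 0" --pt "0.085 0 0 0 0"

```text
t: 93.43
tool_pos: [0.6699, 0.3072, 0.6399]
tool_rot: [-2.184, -2.258, -0.0]
contact_force: [-0.7, -0.4, 0.2]
opening: 0.0848
grip_force: 0.0
```

Request:
apply_moves --pt "0.085 0 0 0 0" --pt "0.085 0 0 0 0" --pt "0.085 0 0 0 0" --pt "0.085 0 0 0 0" --pt "0.085 0 0 0 0" --pt "0.085 0 0 0 0" --pt "0.085 0 0 0 0" --pt "0.085 0 0 0 0" --pt "0.085 0 0 0 0" --pt "0.085 0 0 0 0" --pt "0.085 0 0 0 0" --pt "0.085 0 0 0 0"

```text
t: 94.43
tool_pos: [0.6699, 0.3071, 0.6399]
tool_rot: [2.185, 2.258, -0.0]
contact_force: [-0.9, -0.4, -0.2]
opening: 0.0853
grip_force: 0.0
```

Request:
apply_moves --pt "0.085 0 0 0 0" --pt "0.085 0 0 0 0" --pt "0.085 0 0 0 0" --pt "0.085 0 0 0 0" --pt "0.085 0 0 0 0" --pt "0.085 0 0 0 0" --pt "0.085 0 0 0 0" --pt "0.085 0 0 0 0" --pt "0.085 0 0 0 0" --pt "0.085 0 0 0 0" --pt "0.085 0 0 0 0" --pt "0.085 0 0 0 0"

```text
t: 95.43
tool_pos: [0.6699, 0.3072, 0.6399]
tool_rot: [-2.184, -2.258, 0.0]
contact_force: [0.2, 0.3, 0.3]
opening: 0.085
grip_force: 0.0
```

Request:
apply_moves --pt "0.085 0 0 0 0" --pt "0.085 0 0 0 0" --pt "0.085 0 0 0 0" --pt "0.085 0 0 0 0" --pt "0.085 0 0 0 0" --pt "0.085 0 0 0 0" --pt "0.085 0 0 0 0" --pt "0.085 0 0 0 0" --pt "0.085 0 0 0 0" --pt "0.085 0 0 0 0" --pt "0.085 0 0 0 0" --pt "0.085 0 0 0 0"

```text
t: 96.43
tool_pos: [0.6699, 0.3071, 0.6399]
tool_rot: [2.185, 2.258, -0.0]
contact_force: [-0.5, -0.1, -0.4]
opening: 0.0848
grip_force: 0.0
```

Request:
apply_moves --pt "0.085 0 0 0 0" --pt "0.085 0 0 0 0" --pt "0.085 0 0 0 0" --pt "0.085 0 0 0 0" --pt "0.085 0 0 0 0" --pt "0.085 0 0 0 0" --pt "0.085 0 0 0 0" --pt "0.085 0 0 0 0" --pt "0.085 0 0 0 0" --pt "0.085 0 0 0 0" --pt "0.085 0 0 0 0" --pt "0.085 0 0 0 0"

```text
t: 97.43
tool_pos: [0.6699, 0.3071, 0.6399]
tool_rot: [2.184, 2.258, 0.0]
contact_force: [0.4, -0.4, -0.0]
opening: 0.0847
grip_force: 0.0
```

Request:
apply_moves --pt "0.085 0 0 0 0" --pt "0.085 0 0 0 0" --pt "0.085 0 0 0 0" --pt "0.085 0 0 0 0" --pt "0.085 0 0 0 0" --pt "0.085 0 0 0 0" --pt "0.085 0 0 0 0" --pt "0.085 0 0 0 0" --pt "0.085 0 0 0 0" --pt "0.085 0 0 0 0" --pt "0.085 0 0 0 0" --pt "0.085 0 0 0 0"

```text
t: 98.43
tool_pos: [0.6699, 0.3071, 0.6399]
tool_rot: [-2.184, -2.258, 0.0]
contact_force: [0.5, -0.3, 0.3]
opening: 0.0851
grip_force: 0.0
```

Request:
apply_moves --pt "0.085 0 0 0 0" --pt "0.085 0 0 0 0" --pt "0.085 0 0 0 0" --pt "0.085 0 0 0 0" --pt "0.085 0 0 0 0" --pt "0.085 0 0 0 0" --pt "0.085 0 0 0 0" --pt "0.085 0 0 0 0" --pt "0.085 0 0 0 0" --pt "0.085 0 0 0 0" --pt "0.085 0 0 0 0" --pt "0.085 0 0 0 0"

```text
t: 99.43
tool_pos: [0.6699, 0.3072, 0.6399]
tool_rot: [2.185, 2.258, 0.0]
contact_force: [0.8, 0.0, -0.3]
opening: 0.0852
grip_force: 0.0
```

Request:
apply_moves --pt "0.085 0 0 0 0" --pt "0.085 0 0 0 0" --pt "0.085 0 0 0 0" --pt "0.085 0 0 0 0" --pt "0.085 0 0 0 0" --pt "0.085 0 0 0 0" --pt "0.085 0 0 0 0" --pt "0.085 0 0 0 0" --pt "0.085 0 0 0 0" --pt "0.085 0 0 0 0" --pt "0.085 0 0 0 0" --pt "0.085 0 0 0 0"

```text
t: 100.43
tool_pos: [0.6699, 0.3071, 0.6399]
tool_rot: [2.184, 2.258, 0.0]
contact_force: [-0.2, -0.0, -0.8]
opening: 0.0853
grip_force: 0.0
```

Request:
apply_moves --pt "0.085 0 0 0 0" --pt "0.085 0 0 0 0" --pt "0.085 0 0 0 0" --pt "0.085 0 0 0 0" --pt "0.085 0 0 0 0" --pt "0.085 0 0 0 0" --pt "0.085 0 0 0 0" --pt "0.085 0 0 0 0" --pt "0.085 0 0 0 0" --pt "0.085 0 0 0 0" --pt "0.085 0 0 0 0" --pt "0.085 0 0 0 0"

```text
t: 101.43
tool_pos: [0.6699, 0.3071, 0.6399]
tool_rot: [-2.184, -2.258, -0.0]
contact_force: [-0.1, 1.3, -0.5]
opening: 0.0851
grip_force: 0.0
```

Request:
apply_moves --pt "0.085 0 0 0 0" --pt "0.085 0 0 0 0" --pt "0.085 0 0 0 0" --pt "0.085 0 0 0 0" --pt "0.085 0 0 0 0" --pt "0.085 0 0 0 0" --pt "0.085 0 0 0 0" --pt "0.085 0 0 0 0" --pt "0.085 0 0 0 0" --pt "0.085 0 0 0 0" --pt "0.085 0 0 0 0" --pt "0.085 0 0 0 0"

```text
t: 102.43
tool_pos: [0.6699, 0.3071, 0.6399]
tool_rot: [-2.184, -2.258, 0.0]
contact_force: [1.0, -0.1, -0.3]
opening: 0.0847
grip_force: 0.0
```

Request:
apply_moves --pt "0.085 0 0 0 0" --pt "0.085 0 0 0 0" --pt "0.085 0 0 0 0" --pt "0.085 0 0 0 0" --pt "0.085 0 0 0 0" --pt "0.085 0 0 0 0" --pt "0.085 0 0 0 0" --pt "0.085 0 0 0 0" --pt "0.085 0 0 0 0" --pt "0.085 0 0 0 0" --pt "0.085 0 0 0 0" --pt "0.085 0 0 0 0"

```text
t: 103.43
tool_pos: [0.6699, 0.3072, 0.6399]
tool_rot: [-2.184, -2.258, 0.0]
contact_force: [0.3, 0.0, -0.6]
opening: 0.0849
grip_force: 0.0
```

Request:
apply_moves --pt "0.085 0 0 0 0" --pt "0.085 0 0 0 0" --pt "0.085 0 0 0 0" --pt "0.085 0 0 0 0" --pt "0.085 0 0 0 0" --pt "0.085 0 0 0 0" --pt "0.085 0 0 0 0" --pt "0.085 0 0 0 0" --pt "0.085 0 0 0 0" --pt "0.085 0 0 0 0" --pt "0.085 0 0 0 0" --pt "0.085 0 0 0 0"

```text
t: 104.43
tool_pos: [0.6699, 0.3072, 0.6399]
tool_rot: [2.184, 2.258, 0.0]
contact_force: [-0.1, -0.1, 0.7]
opening: 0.0849
grip_force: 0.0
```

Request:
apply_moves --pt "0.085 0 0 0 0" --pt "0.085 0 0 0 0" --pt "0.085 0 0 0 0" --pt "0.085 0 0 0 0" --pt "0.085 0 0 0 0" --pt "0.085 0 0 0 0" --pt "0.085 0 0 0 0" --pt "0.085 0 0 0 0" --pt "0.085 0 0 0 0" --pt "0.085 0 0 0 0" --pt "0.085 0 0 0 0" --pt "0.085 0 0 0 0"

```text
t: 105.43
tool_pos: [0.6699, 0.3072, 0.6399]
tool_rot: [2.184, 2.258, 0.0]
contact_force: [-0.1, 0.5, -0.1]
opening: 0.085
grip_force: 0.0
```

Request:
apply_moves --pt "0.085 0 0 0 0" --pt "0.085 0 0 0 0" --pt "0.085 0 0 0 0" --pt "0.085 0 0 0 0" --pt "0.085 0 0 0 0" --pt "0.085 0 0 0 0" --pt "0.085 0 0 0 0" --pt "0.085 0 0 0 0" --pt "0.085 0 0 0 0" --pt "0.085 0 0 0 0" --pt "0.085 0 0 0 0" --pt "0.085 0 0 0 0"

```text
t: 106.43
tool_pos: [0.6699, 0.3071, 0.6399]
tool_rot: [-2.184, -2.258, -0.0]
contact_force: [-0.1, -0.4, 1.1]
opening: 0.085
grip_force: 0.0
```

Request:
apply_moves --pt "0.085 0 0 0 0" --pt "0.085 0 0 0 0" --pt "0.085 0 0 0 0" --pt "0.085 0 0 0 0" --pt "0.085 0 0 0 0" --pt "0.085 0 0 0 0" --pt "0.085 0 0 0 0" --pt "0.085 0 0 0 0" --pt "0.085 0 0 0 0" --pt "0.085 0 0 0 0" --pt "0.085 0 0 0 0" --pt "0.085 0 0 0 0"

```text
t: 107.43
tool_pos: [0.6699, 0.3072, 0.6399]
tool_rot: [2.184, 2.258, 0.0]
contact_force: [-0.1, -0.7, -0.2]
opening: 0.0851
grip_force: 0.0
```

```bash
python3 sw2.py; python3 - <<'E'
from h import *
for n in('side','scene'):
  p=shot(n)
  for c,w,a in triv(p,.008,.02,(.4,.69,-.2,.42)): print(n,c.round(4),w.round(4),round(a,1))
E
```

```text
107.48 97 [0.665 0.23  0.083] 0.046 118
107.53 96 [0.662 0.227 0.084] 0.046 112
107.58 101 [0.66  0.226 0.084] 0.045 114
107.63 104 [0.66  0.225 0.083] 0.045 110
107.68 103 [0.661 0.225 0.084] 0.046 112
107.73 105 [0.665 0.227 0.083] 0.046 110
107.78 102 [0.669 0.228 0.084] 0.046 117
107.83 102 [0.673 0.231 0.083] 0.046 112
side [0.559 0.179] [0.092 0.092] 0.0
side [0.5636 0.0511] [0.0916 0.09  ] -3.2
side [0.567  0.3035] [0.0923 0.0923] -2.5
scene [0.56  0.174] [0.09 0.09] 0.0
scene [0.5644 0.0465] [0.0911 0.0942] -3.6
scene [0.5667 0.2992] [0.0914 0.091 ] -1.8
```

```bash
python3 -c "
from station import ctrl
print(ctrl.finish_job())"
```

```text
the job is handed in; nothing more can be done
None
```

The three wooden trivets that were there lie feet up on the drying mat, the turner hangs by its loop on the side hook with only a slight sway left (about 1 cm at the blade), and the job was handed in at about 108 s of the 210 s.

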